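Pack the push-to-open cool box

ROBOT

A 6-joint arm with a two-finger parallel gripper is mounted at the origin on the work surface. World frame = base frame: x ahead of the robot, y to its left, z up, the work surface at z = 0. Lengths are in m, angles in rad, forces in N, time in s.
With the tool pointing down it reaches from about 0.35 to 0.775 m from the base axis. Payload 7.3 kg.
Tool frame: the origin (TCP) lies at the very end of the fingers, on their centre line; the grasp point (between the pads) lies 19 mm behind it (env.pinch_z is the distance from the TCP to the grasp point, in m); z points along the fingers, y is the line along which they close (so a half turn about z gives the same grasp; the last joint's range is limited). The gripper opens to 92 mm and grips with 3 to 60 N. Pads are 19 mm wide; open, the fingers measure 130 mm over their backs; the gripper's body (75 mm by 190 mm) begins 47 mm behind the grasp point.
Start: joints at [-0.146, 0.342, 1.524, -0, 1.275, -0.146], TCP at [0.525, 0, 0.227] pointing down, gripper open.
Joint ranges: [-2.53, 2.53], [-0.77, 2.02], [0.04, 2.7], [-1, 4.14], [0.28, 2.66], [-3.11, 3.11]. Speed limits (rad/s): [2.57, 2.57, 3.14, 3.14, 3.14, 3.14].

INTERFACE

Orientations are given as a rotation vector (axis times angle).
In Python, from station import status, viewer, order, spotter, env gives the robot as it stands.
- The arm moves only by the tool drive_tool, never from a script. Its argument "increments" is a list of rows, each an object with "linear": the shift along the tool's x, y, z in mm, a list of three; "dr": the turn, a rotation vector about the tool's x, y, z in rad, a list of three. In form: [{"linear": [x, y, z], "dr": [wx, wy, wz]}, ...]. A call has exactly 10 rows; each row is the pose to reach, as a shift and turn from the pose commanded when the call began, along the tool's axes at that moment; what a row does not reach only later rows make up. A row lasts 1/12 s, in which the tool goes at most 41.7 mm and 7.16 degrees, less where a joint would pass 70% of its speed; a pose out of reach is approached as far as the arm can. A call with a gripper value outside its range is refused whole. "grip" is the gripper's target within -1 to 1 (shut at 1, half-way at 0, fully open at -1), set as the call begins (left out, the last holds). The fingers move at their own pace and stop on an object; "grip_force" is the grip in N (left out, the last holds). Time passes only in rows, so rows that repeat a pose let the fingers close, or fill a call up. It gives the time, the measured TCP pose, the force, the opening and the grip force at its end, in the units of the state.
- status.state(): the state, without advancing time (a new reading comes with each control period).
- viewer.grab_frame(name): name is "scene" or "side" or "wrist"; returns the picture (420x560x3 uint8, red, green, blue); there is no depth.
- viewer.camera_model(name): a dict with "camera_matrix" (3x3 intrinsics, pixels), "rvec" (rotation vector, rad) and "tvec" (3), from world to camera coordinates, as OpenCV has them; the wrist camera has in their place "T_tool_cam" (4x4, takes a point from camera to tool coordinates, whose origin is the TCP and whose axes are the flange's). Camera axes: x right, y down, z forward; pixel columns grow to the right and rows downward; lengths in m; the calibration is good to about 2 mm. A picture is of the moment at which its call begins: read the wrist's pose just before it. camera_model takes no time and is no camera call.
- order.finish_job(): hands the job in; it is judged then, once.
Trained networks look in the newest picture that a camera, given by its name, has taken for a name from the list of things; names that differ only in an ending like _2 or _b are one class to them, and where a whole thing is asked for, a point or a joint stands for the part that bears it (a point fixed in the world has none). Each returns a list of dicts, best first, with "conf" (0 to 1); they miss things now and then, are a little off and sometimes report something else, mostly with a low value. They report only what shows in the picture. A call takes as long as a camera call. They do not tell look-alikes from the thing itself.
- spotter.find_in(target, camera): "at" ([column, row] as shares, 0 to 1, of the picture: columns of its width, rows of its height, amid what is visible of it).
- spotter.masks_of(target, camera): "mask" (420x560 bool, what is visible of it) and "at" ([column, row] as shares, 0 to 1, of the picture: columns of its width, rows of its height, amid what is visible of it).
- spotter.place_of(target, camera): "at" ([column, row] as shares, 0 to 1, of the picture: columns of its width, rows of its height: a listed point, or the origin of a listed thing).
The state is a dict: "time_s": time; "qpos": joint angles; "joint_vel": joint speeds; "effort": joint torques, N m; "tool_pos": TCP position; "ee_rot": TCP orientation; "ft_force": force on the tool from outside, world axes, zero at the start; "ft_torque": the same for the moment, N m; "gripper_width": finger opening in m; "gripper_force": force on a finger pad.
Only numpy, scipy, OpenCV 4.12 (cv2) and the standard library are available. Lean on these libraries where they do the work, as an engineer would, in place of code of your own. Each camera call takes 0.05 s, during which the arm holds its last target. There are 200 camera calls.

TASK

Pack the cool box for a delivery: press the front of its lid down until the touch latch clicks, then keep your hand on it and ease it up as it springs, so that it never flies up, until it stands fully open. Set every foil dessert box flat and upright in the larger bay, tip the ice bricks off the tray into the smaller bay, and put the empty tray back flat on its mat. Then bring the lid down without slamming it and press until it stays latched, leaving the tumbler, jar and card stack alone.

Things in the scene. Friction and masses are not known exactly. Their poses are not given: they have to be found in the camera images.
- coolbox: fixed dark red insulated cool box, 290 (x) x 430 (y) mm, rim 97 mm high; origin centre of underside, x away from the robot, y to its left. Front wall (-x) 34 mm, side walls 25 mm, solid rear block 76 mm thick, floor 20 mm. A 12 mm divider, its top 86 mm up, parts two bays 180 mm long in x: the larger food bay on the +y side, the smaller ice bay on the -y side
- lid (a joint): cool box lid angle (rad): 0 latched shut, grows as its front edge swings up and back, 1.8 at the open stop, where it stays. Push-to-open: from shut, pressing the front down about 5 mm (to -0.024) clicks; let up, a spring drives it open. Unheld it flies up at over 5 rad/s; under a hand it follows the hand, and let go past 1 rad it goes on to the stop below 3 rad/s
- lid_hinge (a point): point on the lid's hinge axis (along the cool box's y), mid-width; 92 mm behind (+x) the cool box's centre, 105 mm up. The shut lid reaches 244 mm forward (-x) from it, is 426 mm wide, underside level with the axis, top face 22 mm above it. Open at 1.8 rad it leans back 13 degrees past upright; the space behind it over the rear block is free
- lid_press (a point): centre of the steel press plate (30 x 90 mm) on the lid's top face over the latch, 220 mm from the hinge axis; moves with the lid. The spring lifts here with about 3 N when shut, less when open. To shut: push the lid down (under 5 N), press on to about -0.02 rad until it clicks, let go: it stays at 0. Any full press from shut frees it again
- food_bay (a point): centre of the food bay's floor, 21 mm above the table, axes as the cool box's; bay 180 (x) x 233 (y) mm, 76 mm deep to the rim. Four dessert boxes fit in one layer, two by two, their long sides along y, about 39 mm either side of the centre in x and 56 mm in y
- ice_bay (a point): centre of the floor of the ice bay, 21 mm above the table, axes as the cool box's; the bay is 180 (x) x 135 (y) mm, 76 mm deep to the rim; its outer side wall is towards -y
- tray: loose aluminium tray that carries the ice bricks, 180 (x) x 131 (y) mm, floor 3 mm, side and rear walls 22 mm high, open along its whole +x end; 0.28 kg, slippery (bricks start to slide at 11 to 17 degrees of tilt); origin centre of underside, z up. Starts on the mat with its open end towards the cool box
- tray_handle (a point): grip point on the tray's black handle tab: a plate 10 mm thick, 60 mm wide (along the tray's y), 60 mm long, that rises from the rear wall (-x end; foot at x -89, z 16 mm) leaning 30 degrees outward (to -x). The point is 38 mm up the tab, mid-thickness, axes as the tray's
- tray_lip (a point): middle of the tray's open pouring edge (+x end), on its floor
- mat: fixed dark green rubber drip mat, 200 (x) x 160 (y) x 6 mm, where the tray belongs; origin at the centre of its underside, x along the direction in which the tray starts to point
- dessert1: foil dessert box with a pale card lid, 100 x 52 x 36 mm high (long side along its x), about 0.18 kg; origin at the centre of its underside, z up. May be absent
- dessert2: foil dessert box with a pale card lid, 100 x 52 x 36 mm high (long side along its x), about 0.18 kg; origin at the centre of its underside, z up. May be absent
- dessert3: foil dessert box with a pale card lid, 100 x 52 x 36 mm high (long side along its x), about 0.18 kg; origin at the centre of its underside, z up. May be absent
- dessert4: foil dessert box with a pale card lid, 100 x 52 x 36 mm high (long side along its x), about 0.18 kg; origin at the centre of its underside, z up. May be absent
- brick1: light blue hard-plastic ice brick, 70 x 44 x 22 mm (long side along its x), about 65 g, slippery; starts lying on the tray; origin at the centre of its underside, z up. May be absent
- brick2: light blue hard-plastic ice brick, 70 x 44 x 22 mm (long side along its x), about 65 g, slippery; starts lying on the tray; origin at the centre of its underside, z up. May be absent
- brick3: light blue hard-plastic ice brick, 70 x 44 x 22 mm (long side along its x), about 65 g, slippery; starts lying on the tray; origin at the centre of its underside, z up. May be absent
- brick4: light blue hard-plastic ice brick, 70 x 44 x 22 mm (long side along its x), about 65 g, slippery; starts lying on the tray; origin at the centre of its underside, z up. May be absent
- tumbler: bystander: steel tumbler, 68 mm wide, 85 mm high
- jar: bystander: amber jar with a brass lid, 80 mm wide, 100 mm high
- cards: bystander: stack of foil-faced cards, 80 x 115 x 28 mm, with a marigold head on it
Things that resemble listed ones, but are neither listed nor needed, are in the scene too. Leave any brown or green look-alike of the brick3 alone.

How it is judged:
By the outcome, as a careful person would: the job done as asked, in the order asked, and still so for the second after the job is handed in, with the robot touching nothing.
Of dessert1, dessert2, dessert3, dessert4 only 2 to 4 are there at a start; the rules pass over those that are not, and their reading is None.
Of brick1, brick2, brick3, brick4 only 2 to 4 are there at a start; the rules pass over those that are not, and their reading is None.
At some moment in a run one of dessert1, dessert2, dessert3, dessert4 may be knocked a few centimetres aside while the robot is not near it.
It also fails if it takes over 210 s, if anything falls off the work surface, if the arm or the gripper's body presses on something with over 40 N, if the wrist force passes 120 N, or if a joint passes its speed limit or range.

## Working session

There is one attempt and no reset: what is moved stays moved. The work goes in short steps, Python scripts to look and compute and a tool call to move; the robot and the scene stay as the last step left them, time stands still between calls to the robot, and variables do not carry over. Pictures are saved under pics/ and viewed, at most 14 in all, crops included, and the job is handed in when it is done.

Besides the shell and the picture viewer there is one more tool, called after "Emit:" as name(argument=value, ...), one argument or row to a line, values as JSON. drive_tool: Moves the arm, as the interface text tells. Its arguments: {"type":"object","properties":{"increments":{"type":"array","items":{"type":"object","properties":{"linear":{"type":"array","items":{"type":"number"}},"dr":{"type":"array","items":{"type":"number"}}}}},"grip":{"type":"number"},"grip_force":{"type":"number"}},"required":["increments"]}

```bash
ls; mkdir -p pics; python3 - <<'E'
from station import status, viewer, order, spotter, env
import cv2, numpy as np
print(status.state()); print(env.pinch_z)
for c in ("scene","side"):
    im=viewer.grab_frame(c); cv2.imwrite(f"pics/{c}0.png",im[:,:,::-1])
    m=viewer.camera_model(c); print(c,{k:np.round(v,4).tolist() for k,v in m.items()})
    for t in ("coolbox","lid_press","lid_hinge","food_bay","ice_bay","tray","tray_handle","tray_lip","mat","dessert1","brick1","tumbler","jar","cards"):
        try:
            r=spotter.place_of(t,c)
            print(t,[(round(q['at'][0]*560,1),round(q['at'][1]*420,1),round(q['conf'],2)) for q in r])
        except Exception as e: print(t,e)
m=viewer.camera_model("wrist"); print(m)
E
```

```text
pics
{'time_s': 0.0, 'qpos': array([-1.46008026e-01,  3.42717788e-01,  1.52499908e+00, -3.19903372e-05,
        1.27539545e+00, -1.45969719e-01]), 'joint_vel': array([-0.00107969,  0.00040315, -0.00033246, -0.00020869, -0.00119153,
       -0.00127434]), 'effort': array([ 7.61924657e-04, -4.31245601e+01, -2.44219762e+01,  7.17750052e-02,
        5.59406646e-02, -1.04314388e-04]), 'tool_pos': array([5.24600413e-01, 6.69663701e-05, 2.26053783e-01]), 'ee_rot': array([-2.22062402e+00, -2.22055969e+00,  1.46243355e-03]), 'ft_force': array([ 0.09906202, -0.95004289, -0.0331311 ]), 'ft_torque': array([ 0.04594832, -0.02676926, -0.03788745]), 'gripper_force': 0.0, 'gripper_width': 0.09166085790016557}
0.0188
scene {'camera_matrix': [[504.4037, 0.0, 274.1484], [0.0, 504.4037, 208.0572], [0.0, 0.0, 1.0]], 'rvec': [1.7985, 1.3982, -0.759], 'tvec': [-0.054, -0.2112, 1.5541]}
coolbox [(394.2, 225.4, 0.71)]
lid_press [(379.0, 154.7, 0.84)]
lid_hinge [(198.8, 273.9, 0.59), (420.8, 211.9, 0.57)]
food_bay []
ice_bay []
tray [(225.4, 277.7, 0.56)]
tray_handle [(172.9, 272.6, 0.72), (97.9, 267.1, 0.32)]
[... 790 characters left out ...]
5.6, 245.2, 0.86), (251.2, 295.3, 0.85), (378.2, 353.5, 0.74), (327.3, 280.3, 0.69)]
tumbler [(352.0, 210.2, 0.97)]
jar [(339.0, 177.4, 0.55)]
cards [(401.1, 302.8, 0.95)]
{'camera_matrix': array([[330.49941003,   0.        , 285.12593835],
       [  0.        , 330.49941003, 207.17713688],
       [  0.        ,   0.        ,   1.        ]]), 'T_tool_cam': array([[-5.79943451e-04, -9.51190138e-01, -3.08604901e-01,
         8.33201719e-02],
       [ 9.99999686e-01, -7.18073884e-04,  3.34024274e-04,
         5.96757962e-04],
       [-5.39321715e-04, -3.08604610e-01,  9.51190256e-01,
        -1.57266987e-01],
       [ 0.00000000e+00,  0.00000000e+00,  0.00000000e+00,
         1.00000000e+00]])}
```

View pics/scene0.png

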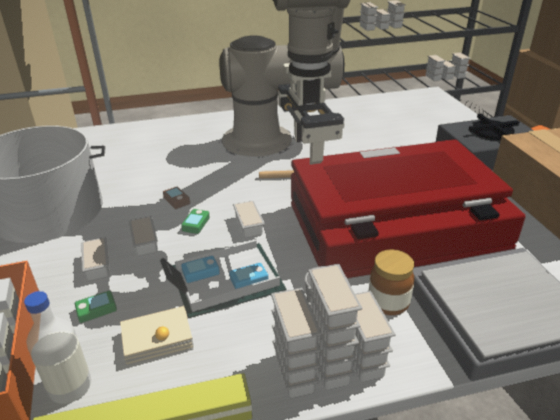

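View pics/side0.png

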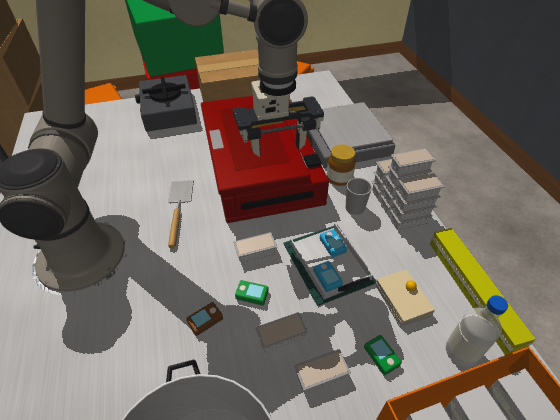

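The scene view shows the cool box at (400,195), the tray on its mat at (225,275) with two blue bricks, pale boxes at (248,217) and (95,257), and a darker box at (143,235). Look-alikes are the brown and green bricks at (176,196), (196,218) and (97,305), plus the box stacks at (330,330).

```bash
cat > h.py <<'E'
from station import status, viewer, order, spotter, env
import cv2, numpy as np
from scipy.spatial.transform import Rotation as R
from scipy.optimize import minimize
def cam(n):
    m=viewer.camera_model(n); K=m["camera_matrix"]
    if n=="wrist":
        s=status.state(); T=np.eye(4); T[:3,:3]=R.from_rotvec(s["ee_rot"]).as_matrix(); T[:3,3]=s["tool_pos"]
        W=np.linalg.inv(T@m["T_tool_cam"]); return K,W[:3,:3],W[:3,3]
    return K,R.from_rotvec(np.ravel(m["rvec"])).as_matrix(),np.ravel(m["tvec"])
def proj(c,P):
    K,Rm,t=c; q=(np.atleast_2d(P)@Rm.T+t)@K.T; return q[:,:2]/q[:,2:]
def plane(c,px,z):
    K,Rm,t=c; o=-Rm.T@t; d=Rm.T@np.linalg.solve(K,[px[0],px[1],1]); return o+d*(z-o[2])/d[2]
def pts(p,P):
    c,s=np.cos(p[2]),np.sin(p[2]); P=np.asarray(P,float)
    return P@np.array([[c,s,0],[-s,c,0],[0,0,1]])+[p[0],p[1],0]
def box(x0,x1,y0,y1,z0,z1): return [[x,y,z] for x in (x0,x1) for y in (y0,y1) for z in (z0,z1)]
def fit(views,P,p0):
    """views: list of (cam,mask); IoU fit of hull of P, at (x,y,yaw)"""
    S=3; ms=[(c,cv2.resize(m.astype(np.uint8),None,fx=S,fy=S,interpolation=0)) for c,m in views]
    def f(p):
        e=0
        for c,m in ms:
            h=cv2.convexHull((proj(c,pts(p,P))*S*16).astype(np.int32))
            g=np.zeros(m.shape,np.uint8); cv2.fillConvexPoly(g,h,1,shift=4)
            e+=1-(g&m).sum()/max(1,(g|m).sum())
        return e/len(ms)
    best=None
    for dy in (0,.25,-.25):
        st=np.array(p0)+[0,0,dy]
        r=minimize(f,st,method="Nelder-Mead",options=dict(initial_simplex=[st,st+[.02,0,0],st+[0,.02,0],st+[0,0,.15]],xatol=2e-4,fatol=1e-4))
        if best is None or r.fun<best.fun: best=r
    return np.round(best.x,4),round(best.fun,3)
E
cat > a.py <<'E'
from h import *
W={}
im={c:viewer.grab_frame(c) for c in ("scene","side")}
C={c:cam(c) for c in im}
cv2.imwrite("pics/sc.png",im["scene"][:,:,::-1])
def ms(t,c): return [(q["mask"],np.array(q["at"])*[560,420],q["conf"]) for q in spotter.masks_of(t,c)]
# coolbox
v=[]
for c in im:
    b=im[c].astype(int); m=((b[...,0]>60)&(b[...,0]>2.2*b[...,1])&(b[...,0]>2.2*b[...,2])).astype(np.uint8)
    n,l,s,_=cv2.connectedComponentsWithStats(m); k=1+np.argmax(s[1:,4]); m=(l==k).astype(np.uint8)
    m=cv2.morphologyEx(m,cv2.MORPH_CLOSE,np.ones((25,25))); v.append((C[c],m)); print(c,s[k])
P=box(-.145,.145,-.215,.215,0,.097)+box(-.152,.10,-.213,.213,.1,.127)
for q in v: print("coolbox",fit([q],P,[.6,-.1,0]))
print("coolbox",fit(v,P,[.6,-.1,0]))
for t,z in (("dessert1",.018),("brick1",.011),("tray",.012),("mat",.003),("tumbler",.04),("jar",.05),("cards",.014)):
    for c in im:
        for m,a,cf in ms(t,c): print(t,c,a.round(),round(cf,2),plane(C[c],a,z).round(3),m.sum(),np.median(im[c][m],axis=0))
E
python3 a.py
```

```text
scene [  294   140   231   126 18644]
side [ 201   96  128  127 8366]
coolbox (array([ 0.498 ,  0.2335, -0.2534]), np.float64(0.172))
coolbox (array([ 0.5251,  0.2214, -0.0195]), np.float64(0.164))
coolbox (array([ 5.209e-01,  2.210e-01, -2.000e-04]), np.float64(0.182))
dessert1 scene [ 95. 261.] 0.72 [ 0.496 -0.452  0.018] 997 [125. 125. 122.]
dessert1 scene [251. 220.] 0.63 [ 0.437 -0.106  0.018] 766 [203.5 197.  184.5]
dessert1 scene [141. 236.] 0.58 [ 0.434 -0.356  0.018] 882 [110.  106.   98.5]
dessert1 scene [156. 337.] 0.46 [ 0.739 -0.337  0.018] 3011 [228. 218. 183.]
dessert1 side [320. 371.] 0.91 [ 0.488 -0.447  0.018] 1464 [149. 145. 142.]
dessert1 side [281. 333.] 0.84 [ 0.434 -0.348  0.018] 1301 [91. 82. 74.]
dessert1 side [255. 250.] 0.73 [ 0.429 -0.118  0.018] 925 [187. 176. 161.]
dessert1 side [336. 262.] 0.67 [ 0.614 -0.207  0.018] 2305 [92. 90. 89.]
brick1 scene [194. 221.] 0.91 [ 0.396 -0.235  0.011] 466 [ 93. 165. 105.]
brick1 scene [ 94. 305.] 0.83 [ 0.621 -0.45   0.011] 883 [ 81. 103.  86.]
brick1 scene [203. 268.] 0.75 [ 0.569 -0.236  0.011] 703 [ 75. 107. 120.]
[... 579 characters left out ...]
ene [235. 298.] 0.83 [ 0.662 -0.185  0.003] 1034 [72. 86. 80.]
mat side [309. 282.] 0.67 [ 0.536 -0.234  0.003] 838 [22.  35.  32.5]
tumbler scene [309. 282.] 0.66 [ 0.696 -0.045  0.04 ] 77 [129. 129. 124.]
tumbler side [355. 196.] 0.91 [ 0.738 -0.022  0.04 ] 770 [74. 72. 71.]
jar scene [394. 281.] 0.94 [0.744 0.107 0.05 ] 2387 [135. 130.  96.]
jar scene [155. 336.] 0.56 [ 0.766 -0.337  0.05 ] 2986 [228. 218. 183.]
jar side [342. 163.] 0.93 [0.748 0.106 0.05 ] 974 [100.  94.  45.]
jar side [243. 156.] 0.64 [0.472 0.22  0.05 ] 5975 [130.  18.  13.]
cards scene [153. 334.] 0.72 [ 0.727 -0.343  0.014] 3068 [228. 218. 183.]
cards side [406. 301.] 0.61 [ 0.73  -0.348  0.014] 2062 [206. 185. 143.]
```

```bash
cat > b.py <<'E'
from h import *
im={c:viewer.grab_frame(c) for c in ("scene","side","wrist")}
C={c:cam(c) for c in im}
for c in ("scene","side"):
    for t,z in (("lid_press",.127),("tray_handle",.049),("tray_lip",.009),("tray",.006),("lid_hinge",.105)):
        for q in spotter.place_of(t,c):
            a=np.array(q["at"])*[560,420]; print(t,c,round(q["conf"],2),a.round(1),plane(C[c],a,z).round(4))
    for q in spotter.masks_of("lid_press",c)[:1]: print("m",q["at"])
V=[]
M={c:spotter.masks_of("dessert1",c) for c in ("scene","side")}
for g in ([.49,-.45],[.434,-.35],[.433,-.112]):
    v=[]
    for c in M:
        for q in M[c]:
            a=np.array(q["at"])*[560,420]
            if np.hypot(*(plane(C[c],a,.018)[:2]-g))<.03: v.append((C[c],q["mask"])); break
    r=[fit(v,box(-.05,.05,-.026,.026,0,.036),[g[0],g[1],y]) for y in (0,.8,1.57,2.3)]
    print(g,len(v),min(r,key=lambda q:q[1]))
a=cv2.resize(im["scene"][125:285,270:530],None,fx=3,fy=3)[:300*2,:780]
s=cv2.resize(im["side"][80:230,190:340],None,fx=2.4,fy=2.4); d=cv2.resize(im["scene"][180:280,60:220],None,fx=2.4,fy=2.4)
cv2.imwrite("pics/c1.png",cv2.resize(im["scene"][125:285,275:525],None,fx=3.2,fy=3.2,interpolation=2)[:,:,::-1])
w=np.zeros((600,800,3),np.uint8); w[:360,:360]=s; w[360:600,:384]=d; w[:300,390:790]=cv2.resize(im["wrist"],(400,300))
d2=cv2.resize(im["side"][300:400,240:400],None,fx=2.4,fy=2.4); w[360:600,400:784]=d2
cv2.imwrite("pics/c2.png",w[:,:,::-1])
E
python3 b.py
```

```text
lid_press scene 0.66 [380.8 154.4] [0.4062 0.2194 0.127 ]
lid_press scene 0.22 [415.4 210.9] [0.6421 0.1901 0.127 ]
tray_handle scene 0.55 [175.1 274.9] [ 0.6191 -0.2914  0.049 ]
tray_lip scene 0.67 [265.9 264. ] [ 0.5876 -0.1053  0.009 ]
tray scene 0.7 [227.2 281.1] [ 0.6153 -0.1921  0.006 ]
lid_hinge scene 0.71 [420.4 208.7] [0.6094 0.2211 0.105 ]
m [0.707, 0.4324]
lid_press side 0.6 [215.5 136.1] [0.3992 0.2355 0.127 ]
tray_handle side 0.9 [354.5 279. ] [ 0.6271 -0.2819  0.049 ]
tray_lip side 0.73 [314.6 234.3] [ 0.5952 -0.1011  0.009 ]
tray side 0.93 [327.8 262.9] [ 0.5981 -0.1953  0.006 ]
lid_hinge side 0.57 [291.6 133.1] [0.6248 0.219  0.105 ]
m [0.4352, 0.3679]
[0.49, -0.45] 2 (array([ 0.4919, -0.4504,  0.1365]), np.float64(0.178))
[0.434, -0.35] 1 (array([ 0.4372, -0.3465,  3.2093]), np.float64(0.111))
[0.433, -0.112] 2 (array([ 0.4331, -0.1094, -0.0317]), np.float64(0.152))
```

View pics/c1.png

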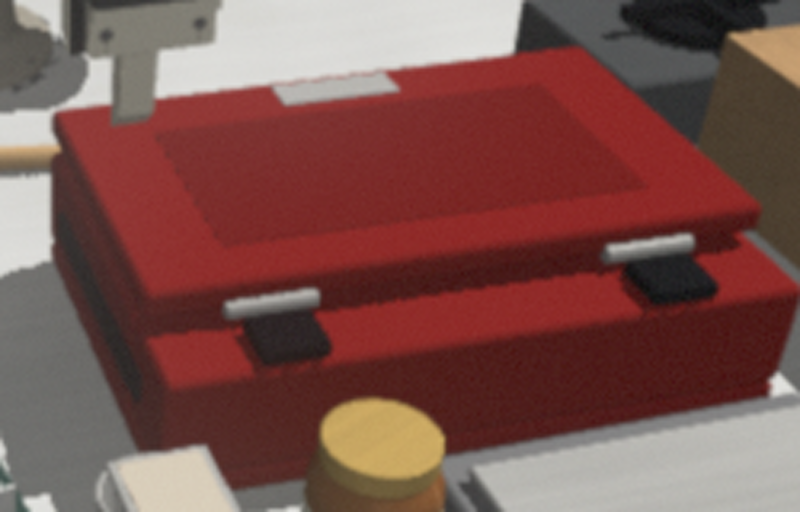

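View pics/c2.png

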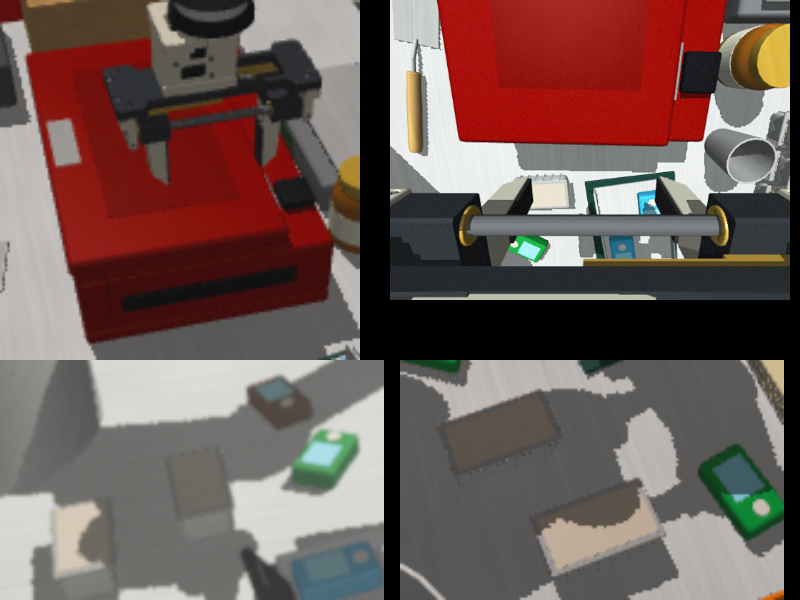

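The darker box is a dessert box lying in shadow, so there are three desserts and two blue bricks (in c2, dark box at (200,485), partly lit box at (80,540)). Next I'll fit the cool box pose from the corners I read off.

```bash
cat > c.py <<'E'
from h import *
from scipy.optimize import least_squares
C={c:cam(c) for c in ("scene","side","wrist")}
F=[("scene",(293.7,161.9),(-.152,-.213,.127)),("scene",(457.2,140.6),(-.152,.213,.127)),("scene",(380,152.8),(-.128,0,.127)),
("scene",(328,246.2),(.145,-.215,.097)),("scene",(524,217.8),(.145,.215,.097)),
("side",(216.7,139.2),(-.128,0,.127)),("side",(220,191.7),(-.152,-.213,.127)),("side",(201.7,103.7),(-.152,.213,.127)),("side",(327.5,180),(.145,-.215,.097)),
("wrist",(100.8,200),(-.152,-.213,.127)),("wrist",(438,196),(.145,-.215,.097))]
f=lambda p:np.concatenate([proj(C[c],pts(p,[P]))[0]-a for c,a,P in F])
r=least_squares(f,[.52,.22,0],loss="soft_l1"); print(r.x.round(4)); print(r.fun.reshape(-1,2).round(1).tolist())
p=r.x
for n,l in (("press",(-.128,0,.127)),("hinge",(.092,0,.105)),("food",(-.021,.0735,.021)),("ice",(-.021,-.1225,.021))): print(n,pts(p,[l]).round(4))
E
python3 c.py
```

```text
[ 0.5297  0.2167 -0.0182]
[[-3.1, -2.1], [-0.6, -1.8], [-0.1, 0.8], [-0.1, 1.0], [4.9, -2.6], [0.5, 0.0], [-0.3, -1.2], [-1.2, -2.0], [3.7, -0.3], [-2.9, -0.4], [7.4, 1.7]]
press [[0.4017 0.2191 0.127 ]]
hinge [[0.6217 0.215  0.105 ]]
food [[0.51   0.2906 0.021 ]]
ice [[0.5065 0.0946 0.021 ]]
```

Cool box fits to about 3 mm. I'll close the gripper, turn the tool a quarter turn and go above the press plate.

Emit:
drive_tool(
  increments=[
    {"linear": [22,-12,0],"dr": [0,0,-0.12]},
    {"linear": [44,-25,0],"dr": [0,0,-0.24]},
    {"linear": [66,-37,0],"dr": [0,0,-0.36]},
    {"linear": [88,-49,0],"dr": [0,0,-0.48]},
    {"linear": [110,-62,0],"dr": [0,0,-0.6]},
    {"linear": [131,-74,10],"dr": [0,0,-0.72]},
    {"linear": [153,-86,20],"dr": [0,0,-0.84]},
    {"linear": [175,-98,30],"dr": [0,0,-0.96]},
    {"linear": [197,-111,40],"dr": [0,0,-1.08]},
    {"linear": [219,-123,50],"dr": [0,0,-1.2]},
  ],
  grip=1,
  grip_force=20,
)

```text
time_s: 3.98
tool_pos: [0.4013, 0.22, 0.1764]
ee_rot: [0.57, 3.089, 0.0]
ft_force: [0.3, 0.0, 0.1]
gripper_width: 0.0298
gripper_force: 0.0
```

Emit:
drive_tool(
  increments=[
    {"linear": [0,0,5],"dr": [0,0,-0.1]},
    {"linear": [0,0,10],"dr": [0,0,-0.2]},
    {"linear": [0,0,15],"dr": [0,0,-0.3]},
    {"linear": [0,0,20],"dr": [0,0,-0.37]},
    {"linear": [0,0,25],"dr": [0,0,-0.37]},
    {"linear": [0,0,30],"dr": [0,0,-0.37]},
    {"linear": [0,0,33],"dr": [0,0,-0.37]},
    {"linear": [0,0,35],"dr": [0,0,-0.37]},
    {"linear": [0,0,35],"dr": [0,0,-0.37]},
    {"linear": [0,0,35],"dr": [0,0,-0.37]},
  ],
)

```text
time_s: 4.82
tool_pos: [0.4021, 0.219, 0.1418]
ee_rot: [0.002, 3.141, -0.0]
ft_force: [0.4, -0.6, 0.2]
gripper_width: 0.0002
gripper_force: 0.0
```

Emit:
drive_tool(
  increments=[
    {"linear": [0,0,4]},
    {"linear": [0,0,8]},
    {"linear": [0,0,10]},
    {"linear": [0,0,11]},
    {"linear": [0,0,12]},
    {"linear": [0,0,13]},
    {"linear": [0,0,14]},
    {"linear": [0,0,15]},
    {"linear": [0,0,16]},
    {"linear": [0,0,17]},
  ],
)

```text
invalid input
```

Emit:
drive_tool(
  increments=[
    {"linear": [0,0,4],"dr": [0,0,0]},
    {"linear": [0,0,8],"dr": [0,0,0]},
    {"linear": [0,0,10],"dr": [0,0,0]},
    {"linear": [0,0,11],"dr": [0,0,0]},
    {"linear": [0,0,12],"dr": [0,0,0]},
    {"linear": [0,0,13],"dr": [0,0,0]},
    {"linear": [0,0,14],"dr": [0,0,0]},
    {"linear": [0,0,15],"dr": [0,0,0]},
    {"linear": [0,0,16],"dr": [0,0,0]},
    {"linear": [0,0,17],"dr": [0,0,0]},
  ],
)

```text
time_s: 5.65
tool_pos: [0.4018, 0.219, 0.1247]
ee_rot: [-0.001, -3.141, -0.0]
ft_force: [-1.7, -0.0, 2.4]
gripper_width: 0.0005
gripper_force: 1.3
```

Emit:
drive_tool(
  increments=[
    {"linear": [0,0,0.5],"dr": [0,0,0]},
    {"linear": [0,0,1],"dr": [0,0,0]},
    {"linear": [0,0,1.5],"dr": [0,0,0]},
    {"linear": [0,0,2],"dr": [0,0,0]},
    {"linear": [0,0,2.5],"dr": [0,0,0]},
    {"linear": [0,0,3],"dr": [0,0,0]},
    {"linear": [0,0,3.5],"dr": [0,0,0]},
    {"linear": [0,0,3.5],"dr": [0,0,0]},
    {"linear": [0,0,3.5],"dr": [0,0,0]},
    {"linear": [0,0,3.5],"dr": [0,0,0]},
  ],
)

```text
time_s: 6.48
tool_pos: [0.4019, 0.219, 0.1219]
ee_rot: [0.001, 3.141, 0.0]
ft_force: [-5.4, -1.2, 9.4]
gripper_width: 0.0005
gripper_force: 5.1
```

Emit:
drive_tool(
  increments=[
    {"linear": [0,0,0.5],"dr": [0,0,0]},
    {"linear": [0,0,1],"dr": [0,0,0]},
    {"linear": [0,0,1.5],"dr": [0,0,0]},
    {"linear": [0,0,2],"dr": [0,0,0]},
    {"linear": [0,0,2],"dr": [0,0,0]},
    {"linear": [0,0,2],"dr": [0,0,0]},
    {"linear": [0,0,2],"dr": [0,0,0]},
    {"linear": [0,0,2],"dr": [0,0,0]},
    {"linear": [0,0,2],"dr": [0,0,0]},
    {"linear": [0,0,2],"dr": [0,0,0]},
  ],
)

```text
time_s: 7.32
tool_pos: [0.402, 0.2191, 0.1216]
ee_rot: [0.001, 3.14, 0.001]
ft_force: [-11.5, -2.5, 27.9]
gripper_width: 0.0002
gripper_force: 14.3
```

Emit:
drive_tool(
  increments=[
    {"linear": [0,0,-3],"dr": [0,0,0]},
    {"linear": [-1,0,-6],"dr": [0,0,0]},
    {"linear": [-2,0,-10],"dr": [0,0,0]},
    {"linear": [-2,0,-15],"dr": [0,0,0]},
    {"linear": [-3,0,-21],"dr": [0,0,0]},
    {"linear": [-5,0,-29],"dr": [0,0,0]},
    {"linear": [-7,0,-38],"dr": [0,0,0]},
    {"linear": [-9,0,-47],"dr": [0,0,0]},
    {"linear": [-12,0,-57],"dr": [0,0,0]},
    {"linear": [-15,0,-67],"dr": [0,0,0]},
  ],
)

```text
time_s: 8.15
tool_pos: [0.4178, 0.2189, 0.1873]
ee_rot: [0.001, 3.14, -0.0]
ft_force: [1.9, 0.3, 0.8]
gripper_width: 0.0002
gripper_force: 0.7
```

```bash
python3 - <<'E'
from h import *
im=viewer.grab_frame("scene"); cv2.imwrite("pics/l1.png",im[100:290,270:540,::-1])
E
```

```text
(no output)
```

View pics/l1.png

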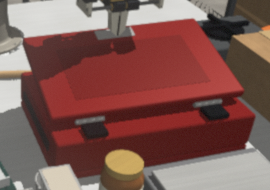

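The lid follows the fingertip, with the plate under it at crop pixel (117,35).

Emit:
drive_tool(
  increments=[
    {"linear": [-5,0,-11],"dr": [0,0,0]},
    {"linear": [-10,0,-21],"dr": [0,0,0]},
    {"linear": [-15,0,-32],"dr": [0,0,0]},
    {"linear": [-21,0,-41],"dr": [0,0,0]},
    {"linear": [-27,0,-51],"dr": [0,0,0]},
    {"linear": [-34,0,-60],"dr": [0,0,0]},
    {"linear": [-42,0,-69],"dr": [0,0,0]},
    {"linear": [-49,0,-77],"dr": [0,0,0]},
    {"linear": [-58,0,-85],"dr": [0,0,0]},
    {"linear": [-66,0,-93],"dr": [0,0,0]},
  ],
)

```text
time_s: 9.03
tool_pos: [0.4837, 0.2188, 0.2798]
ee_rot: [0.002, 3.141, -0.0]
ft_force: [1.1, 0.1, -0.1]
gripper_width: 0.0004
gripper_force: 0.4
```

Emit:
drive_tool(
  increments=[
    {"linear": [-9,0,-6],"dr": [0,0,0]},
    {"linear": [-18,0,-12],"dr": [0,0,0]},
    {"linear": [-28,0,-18],"dr": [0,0,0]},
    {"linear": [-38,0,-23],"dr": [0,0,0]},
    {"linear": [-48,0,-28],"dr": [0,0,0]},
    {"linear": [-58,0,-32],"dr": [0,0,0]},
    {"linear": [-69,0,-36],"dr": [0,0,0]},
    {"linear": [-80,0,-39],"dr": [0,0,0]},
    {"linear": [-91,0,-42],"dr": [0,0,0]},
    {"linear": [-102,0,-45],"dr": [0,0,0]},
  ],
)

```text
time_s: 9.87
tool_pos: [0.5857, 0.2187, 0.3242]
ee_rot: [0.002, 3.142, -0.0]
ft_force: [0.7, -0.6, 0.2]
gripper_width: 0.0006
gripper_force: 0.3
```

Emit:
drive_tool(
  increments=[
    {"linear": [-11,0,0],"dr": [0,0,0]},
    {"linear": [-22,0,0],"dr": [0,0,0]},
    {"linear": [-33,0,0],"dr": [0,0,0]},
    {"linear": [-44,0,0],"dr": [0,0,0]},
    {"linear": [-55,0,0],"dr": [0,0,0]},
    {"linear": [-66,0,0],"dr": [0,0,0]},
    {"linear": [-70,0,-40],"dr": [0,0,0]},
    {"linear": [-70,0,-80],"dr": [0,0,0]},
    {"linear": [-30,0,-110],"dr": [0,0,0]},
    {"linear": [10,0,-110],"dr": [0,0,0]},
  ],
)

```text
time_s: 10.7
tool_pos: [0.5843, 0.2189, 0.4349]
ee_rot: [0.004, 3.135, 0.002]
ft_force: [0.6, 0.4, 1.1]
gripper_width: 0.0006
gripper_force: 0.0
```

```bash
python3 - <<'E'
from h import *
im=viewer.grab_frame("scene"); s=viewer.grab_frame("side"); cv2.imwrite("pics/l2.png",np.hstack([im[0:290,230:560,::-1],s[0:290,150:480,::-1]]))
E
```

```text
(no output)
```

View pics/l2.png

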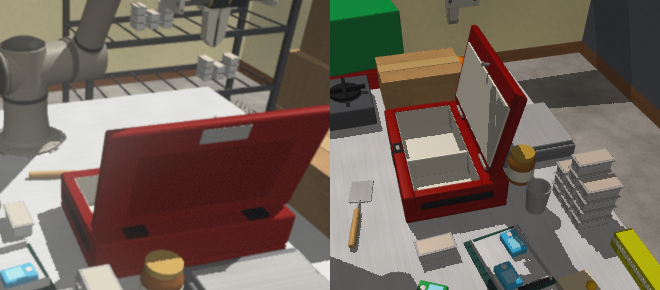

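The lid stands open, with both bays visible in the side view. Next is dessert 3, the nearest one: I'll go above it and look with the wrist camera.

Emit:
drive_tool(
  increments=[
    {"linear": [12,-27,15],"dr": [0,0,0]},
    {"linear": [24,-54,35],"dr": [0,0,0]},
    {"linear": [36,-81,55],"dr": [0,0,0]},
    {"linear": [48,-108,77],"dr": [0,0,0]},
    {"linear": [61,-135,99],"dr": [0,0,0]},
    {"linear": [74,-162,121],"dr": [0,0,0]},
    {"linear": [87,-189,143],"dr": [0,0,0]},
    {"linear": [100,-216,165],"dr": [0,0,0]},
    {"linear": [113,-243,187],"dr": [0,0,0]},
    {"linear": [125,-270,209],"dr": [0,0,0]},
  ],
  grip=-1,
)

```text
time_s: 11.63
tool_pos: [0.4541, -0.0521, 0.2238]
ee_rot: [0.001, 3.141, -0.0]
ft_force: [-0.1, -0.4, 0.3]
gripper_width: 0.0621
gripper_force: 0.0
```

Emit:
drive_tool(
  increments=[
    {"linear": [13,-27,22],"dr": [0,0,0]},
    {"linear": [26,-50,40],"dr": [0,0,0]},
    {"linear": [26,-58,55],"dr": [0,0,0]},
    {"linear": [26,-58,55],"dr": [0,0,0]},
    {"linear": [26,-58,55],"dr": [0,0,0]},
    {"linear": [26,-58,55],"dr": [0,0,0]},
    {"linear": [26,-58,55],"dr": [0,0,0]},
    {"linear": [26,-58,55],"dr": [0,0,0]},
    {"linear": [26,-58,55],"dr": [0,0,0]},
    {"linear": [26,-58,55],"dr": [0,0,0]},
  ],
)

```text
time_s: 12.47
tool_pos: [0.4293, -0.1086, 0.1701]
ee_rot: [-0.0, 3.141, -0.001]
ft_force: [0.8, 0.3, -0.2]
gripper_width: 0.092
gripper_force: 0.0
```

```bash
cat > d.py <<'E'
from h import *
# usage d.py name : fit desserts seen from wrist (and side)
import sys
s=status.state(); t=s["tool_pos"]; print(t.round(4))
im=viewer.grab_frame("wrist"); C=cam("wrist"); cv2.imwrite("pics/"+sys.argv[1],im[:,:,::-1])
w=[(C,q["mask"],q["conf"]) for q in spotter.masks_of("dessert1","wrist")]
Cs=cam("side"); viewer.grab_frame("side"); w+=[(Cs,q["mask"],q["conf"]) for q in spotter.masks_of("dessert1","side")]
for c,m,cf in w:
    if cf<.4: continue
    ys,xs=np.nonzero(m); g=plane(c,(xs.mean(),ys.mean()),.025)
    if g[1]>-.02 or np.hypot(*(g[:2]-t[:2]))>.6 or m.sum()<100: continue
    r=min((fit([(c,m)],box(-.05,.05,-.026,.026,0,.036),[g[0],g[1],y]) for y in (0,)),key=lambda q:q[1]); print(cf.__round__(2),m.sum(),r, "wrist" if c is C else "side")
E
python3 d.py w1.png
```

```text
[ 0.4293 -0.1086  0.1701]
0.92 5749 (array([ 0.4377, -0.1115,  0.047 ]), np.float64(0.072)) wrist
0.85 6831 (array([ 0.436 , -0.3566,  0.1332]), np.float64(0.088)) wrist
0.82 879 (array([ 0.4333, -0.1074,  0.0027]), np.float64(0.145)) side
0.81 1371 (array([ 0.4964, -0.4452,  0.1496]), np.float64(0.205)) side
0.6 1232 (array([ 0.4374, -0.3452,  0.0503]), np.float64(0.17)) side
```

View pics/w1.png

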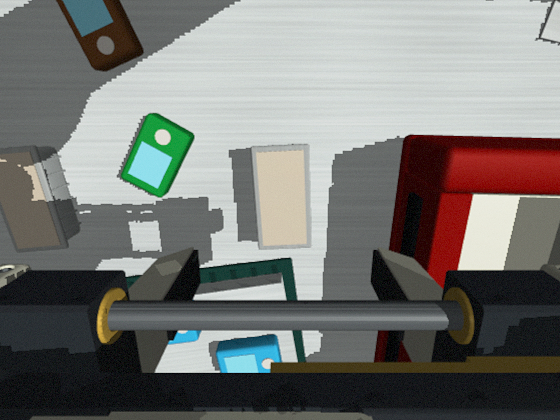

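The wrist picture shows the box at (281,195) with long side towards +x. I'll go down and grasp it.

Emit:
drive_tool(
  increments=[
    {"linear": [-4,-1,20],"dr": [0,0,-0.03]},
    {"linear": [-8,-3,40],"dr": [0,0,-0.047]},
    {"linear": [-8,-3,65],"dr": [0,0,-0.047]},
    {"linear": [-8,-3,90],"dr": [0,0,-0.047]},
    {"linear": [-8,-3,110],"dr": [0,0,-0.047]},
    {"linear": [-8,-3,130],"dr": [0,0,-0.047]},
    {"linear": [-8,-3,145],"dr": [0,0,-0.047]},
    {"linear": [-8,-3,153],"dr": [0,0,-0.047]},
    {"linear": [-8,-3,155],"dr": [0,0,-0.047]},
    {"linear": [-8,-3,155],"dr": [0,0,-0.047]},
  ],
)

```text
time_s: 13.5
tool_pos: [0.437, -0.112, 0.0146]
ee_rot: [0.073, -3.14, -0.0]
ft_force: [-0.4, 0.0, -0.5]
gripper_width: 0.0919
gripper_force: 0.0
```

Emit:
drive_tool(
  increments=[
    {"linear": [0,0,0],"dr": [0,0,0]},
    {"linear": [0,0,0],"dr": [0,0,0]},
    {"linear": [0,0,0],"dr": [0,0,0]},
    {"linear": [0,0,0],"dr": [0,0,0]},
    {"linear": [0,0,0],"dr": [0,0,0]},
    {"linear": [0,0,0],"dr": [0,0,0]},
    {"linear": [0,0,0],"dr": [0,0,0]},
    {"linear": [0,0,-3],"dr": [0,0,0]},
    {"linear": [0,0,-8],"dr": [0,0,0]},
    {"linear": [0,0,-15],"dr": [0,0,0]},
  ],
  grip=1,
  grip_force=20,
)

```text
time_s: 14.33
tool_pos: [0.4366, -0.1119, 0.0298]
ee_rot: [0.072, -3.14, -0.001]
ft_force: [-1.2, -0.2, -1.5]
gripper_width: 0.0518
gripper_force: 20.0
```

Emit:
drive_tool(
  increments=[
    {"linear": [0,0,-35],"dr": [0,0,0]},
    {"linear": [0,0,-70],"dr": [0,0,0]},
    {"linear": [0,0,-105],"dr": [0,0,0]},
    {"linear": [-5,15,-135],"dr": [0,0,0.01]},
    {"linear": [-12,45,-145],"dr": [0,0,0.02]},
    {"linear": [-19,82,-145],"dr": [0,0,0.03]},
    {"linear": [-27,119,-145],"dr": [0,0,0.04]},
    {"linear": [-34,156,-145],"dr": [0,0,0.05]},
    {"linear": [-41,193,-145],"dr": [0,0,0.06]},
    {"linear": [-48,230,-145],"dr": [0,0,0.065]},
  ],
)

```text
time_s: 15.17
tool_pos: [0.474, 0.1218, 0.1754]
ee_rot: [0.03, 3.141, -0.0]
ft_force: [1.4, -0.5, -2.0]
gripper_width: 0.0519
gripper_force: 20.0
```

Emit:
drive_tool(
  increments=[
    {"linear": [-5,37,0],"dr": [0,0,0]},
    {"linear": [-10,74,0],"dr": [0,0,0]},
    {"linear": [-16,111,0],"dr": [0,0,0]},
    {"linear": [-21,148,0],"dr": [0,0,0]},
    {"linear": [-26,185,0],"dr": [0,0,0]},
    {"linear": [-31,215,0],"dr": [0,0,0]},
    {"linear": [-33,230,0],"dr": [0,0,0]},
    {"linear": [-33,234,0],"dr": [0,0,0]},
    {"linear": [-33,234,0],"dr": [0,0,0]},
    {"linear": [-33,234,0],"dr": [0,0,0]},
  ],
)

```text
time_s: 16.0
tool_pos: [0.5114, 0.3524, 0.1747]
ee_rot: [-0.03, -3.141, 0.001]
ft_force: [-0.0, -0.5, -1.6]
gripper_width: 0.0518
gripper_force: 20.0
```

```bash
python3 - <<'E'
from h import *
print({k:np.round(v,4) for k,v in status.state().items() if k in("tool_pos","ee_rot","gripper_width")})
im={c:viewer.grab_frame(c) for c in ("wrist","side")}
for c in im:
    C=cam(c)
    for p,col in (((.5297,.2167,-.0182),(0,255,0)),):
        for (x0,x1,y0,y1,z) in ((-.111,.069,-.043,.19,.097),(-.111,.069,-.043,.19,.021),(-.111,.069,-.19,-.055,.097),(-.145,.145,-.215,.215,.097)):
            q=proj(C,pts(p,[(x0,y0,z),(x1,y0,z),(x1,y1,z),(x0,y1,z)])); cv2.polylines(im[c],[np.int32(q*16)],True,col,1,cv2.LINE_AA,4)
o=np.hstack([cv2.resize(im["wrist"][:280],(400,200)),cv2.resize(im["side"][60:240,180:420],(400,300))[50:250]])
o=np.vstack([cv2.resize(im["wrist"][:270],(800,386))[:300],cv2.resize(im["side"][90:210,190:360],(425,300),interpolation=2)@np.eye(3) if 0 else np.hstack([cv2.resize(im["side"][90:210,190:360],(425,300)),np.zeros((300,375,3),np.uint8)])])
cv2.imwrite("pics/b1.png",o[:,:,::-1])
E
```

```text
{'tool_pos': array([0.5114, 0.3524, 0.1747]), 'ee_rot': array([-2.9500e-02, -3.1409e+00,  1.4000e-03]), 'gripper_width': np.float64(0.0518)}
```

View pics/b1.png

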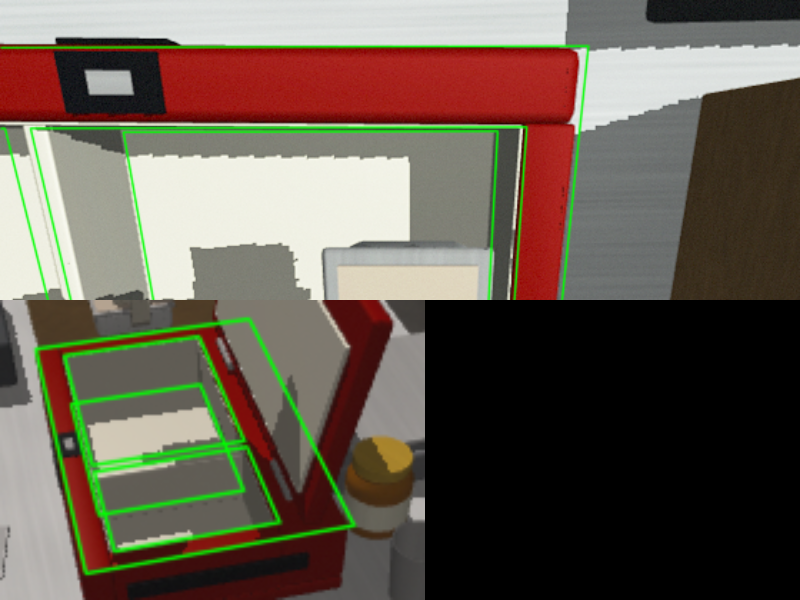

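The model overlay matches the food bay within about 3 mm. I'll lower and release.

Emit:
drive_tool(
  increments=[
    {"linear": [0,0,25],"dr": [0,0,0]},
    {"linear": [0,0,50],"dr": [0,0,0]},
    {"linear": [0,0,75],"dr": [0,0,0]},
    {"linear": [0,0,95],"dr": [0,0,0]},
    {"linear": [0,0,110],"dr": [0,0,0]},
    {"linear": [0,0,120],"dr": [0,0,0]},
    {"linear": [0,0,128],"dr": [0,0,0]},
    {"linear": [0,0,133],"dr": [0,0,0]},
    {"linear": [0,0,136],"dr": [0,0,0]},
    {"linear": [0,0,137],"dr": [0,0,0]},
  ],
)

```text
time_s: 16.93
tool_pos: [0.512, 0.3533, 0.0379]
ee_rot: [0.03, 3.141, 0.0]
ft_force: [0.2, -0.8, -0.8]
gripper_width: 0.0518
gripper_force: 20.0
```

Emit:
drive_tool(
  increments=[
    {"linear": [0,0,0],"dr": [0,0,0]},
    {"linear": [0,0,0],"dr": [0,0,0]},
    {"linear": [0,0,0],"dr": [0,0,0]},
    {"linear": [0,0,0],"dr": [0,0,0]},
    {"linear": [0,0,-10],"dr": [0,0,0]},
    {"linear": [0,0,-30],"dr": [0,0,0]},
    {"linear": [0,0,-65],"dr": [0,0,0]},
    {"linear": [0,0,-100],"dr": [0,0,0]},
    {"linear": [0,0,-135],"dr": [0,0,0]},
    {"linear": [0,0,-155],"dr": [0,0,0]},
  ],
  grip=-0.3,
)

```text
time_s: 17.77
tool_pos: [0.5128, 0.354, 0.1983]
ee_rot: [0.029, 3.136, 0.005]
ft_force: [0.9, 1.3, 0.1]
gripper_width: 0.0598
gripper_force: 0.0
```

Emit:
drive_tool(
  increments=[
    {"linear": [3,-25,0],"dr": [0,0,0]},
    {"linear": [6,-60,0],"dr": [0,0,0]},
    {"linear": [10,-100,0],"dr": [0,0,0]},
    {"linear": [14,-140,0],"dr": [0,0,0]},
    {"linear": [18,-180,0],"dr": [0,0,0]},
    {"linear": [22,-220,0],"dr": [0,0,0]},
    {"linear": [26,-260,0],"dr": [0,0,0]},
    {"linear": [30,-300,0],"dr": [0,0,0]},
    {"linear": [34,-340,0],"dr": [0,0,0]},
    {"linear": [36,-380,0],"dr": [0,0,0]},
  ],
  grip=-1,
)

```text
time_s: 18.6
tool_pos: [0.4679, -0.0276, 0.1939]
ee_rot: [0.029, 3.14, -0.0]
ft_force: [0.7, -0.2, 0.3]
gripper_width: 0.0917
gripper_force: 0.0
```

Emit:
drive_tool(
  increments=[
    {"linear": [4,-40,0],"dr": [0,0,-0.02]},
    {"linear": [8,-80,0],"dr": [0,0,-0.04]},
    {"linear": [12,-120,0],"dr": [0,0,-0.06]},
    {"linear": [16,-160,5],"dr": [0,0,-0.08]},
    {"linear": [20,-200,10],"dr": [0,0,-0.1]},
    {"linear": [24,-240,15],"dr": [0,0,-0.1]},
    {"linear": [28,-280,20],"dr": [0,0,-0.1]},
    {"linear": [32,-310,25],"dr": [0,0,-0.1]},
    {"linear": [32,-323,25],"dr": [0,0,-0.1]},
    {"linear": [32,-323,25],"dr": [0,0,-0.1]},
  ],
)

```text
time_s: 19.43
tool_pos: [0.43, -0.351, 0.168]
ee_rot: [-0.122, 3.139, -0.002]
ft_force: [0.0, 0.2, 0.5]
gripper_width: 0.0918
gripper_force: 0.0
```

```bash
python3 d.py w2.png; python3 -c "
from h import *
print(status.state()['tool_pos'],status.state()['ee_rot'])"
```

```text
[ 0.43  -0.351  0.168]
0.89 5898 (array([ 0.4403, -0.3483,  0.0951]), np.float64(0.059)) wrist
0.79 3851 (array([ 0.4962, -0.4504,  0.0453]), np.float64(0.411)) wrist
0.66 1104 (array([ 0.4375, -0.3455,  0.0819]), np.float64(0.256)) side
0.6 1525 (array([ 0.4943, -0.4476,  0.0915]), np.float64(0.122)) side
[ 0.43092551 -0.34679354  0.1682437 ] [-1.29734449e-01  3.13851750e+00  3.26471329e-04]
```

```bash
sed -i 's/^im=viewer.grab_frame("wrist"); C=cam("wrist");/C=cam("wrist"); im=viewer.grab_frame("wrist");/' d.py; python3 d.py w2.png
```

```text
[ 0.4309 -0.3468  0.1682]
0.8 3807 (array([ 0.4954, -0.4522,  0.0296]), np.float64(0.421)) wrist
0.75 5785 (array([ 0.4397, -0.3503,  0.1054]), np.float64(0.074)) wrist
0.82 1089 (array([ 0.4379, -0.345 ,  0.1103]), np.float64(0.266)) side
0.82 1450 (array([ 0.493 , -0.4475,  0.119 ]), np.float64(0.164)) side
```

Emit:
drive_tool(
  increments=[
    {"linear": [-5,-2,20],"dr": [0,0,-0.018]},
    {"linear": [-8,-4,40],"dr": [0,0,-0.018]},
    {"linear": [-8,-4,65],"dr": [0,0,-0.018]},
    {"linear": [-8,-4,90],"dr": [0,0,-0.018]},
    {"linear": [-8,-4,110],"dr": [0,0,-0.018]},
    {"linear": [-8,-4,130],"dr": [0,0,-0.018]},
    {"linear": [-8,-4,144],"dr": [0,0,-0.018]},
    {"linear": [-8,-4,151],"dr": [0,0,-0.018]},
    {"linear": [-8,-4,153],"dr": [0,0,-0.018]},
    {"linear": [-8,-4,153],"dr": [0,0,-0.018]},
  ],
  grip=-0.75,
)

```text
time_s: 20.67
tool_pos: [0.439, -0.3514, 0.0148]
ee_rot: [0.156, -3.138, -0.0]
ft_force: [-0.6, -0.2, -1.1]
gripper_width: 0.0804
gripper_force: 0.0
```

Emit:
drive_tool(
  increments=[
    {"linear": [0,0,0],"dr": [0,0,0]},
    {"linear": [0,0,0],"dr": [0,0,0]},
    {"linear": [0,0,0],"dr": [0,0,0]},
    {"linear": [0,0,0],"dr": [0,0,0]},
    {"linear": [0,0,0],"dr": [0,0,0]},
    {"linear": [0,0,0],"dr": [0,0,0]},
    {"linear": [0,0,-3],"dr": [0,0,0]},
    {"linear": [0,0,-20],"dr": [0,0,0]},
    {"linear": [0,0,-55],"dr": [0,0,0]},
    {"linear": [0,0,-90],"dr": [0,0,0]},
  ],
  grip=1,
)

```text
time_s: 21.5
tool_pos: [0.4378, -0.3508, 0.1043]
ee_rot: [0.156, -3.135, -0.005]
ft_force: [-0.2, -0.8, -2.0]
gripper_width: 0.052
gripper_force: 20.0
```

Emit:
drive_tool(
  increments=[
    {"linear": [0,0,-35],"dr": [0,0,0]},
    {"linear": [-2,10,-60],"dr": [0,0,0]},
    {"linear": [-8,35,-70],"dr": [0,0,0.02]},
    {"linear": [-16,70,-70],"dr": [0,0,0.04]},
    {"linear": [-24,106,-70],"dr": [0,0,0.06]},
    {"linear": [-32,142,-70],"dr": [0,0,0.08]},
    {"linear": [-40,178,-70],"dr": [0,0,0.1]},
    {"linear": [-49,214,-70],"dr": [0,0,0.118]},
    {"linear": [-57,250,-70],"dr": [0,0,0.118]},
    {"linear": [-65,285,-70],"dr": [0,0,0.118]},
  ],
)

```text
time_s: 22.33
tool_pos: [0.4749, -0.0598, 0.1747]
ee_rot: [-0.03, -3.141, 0.0]
ft_force: [0.4, -0.4, -2.0]
gripper_width: 0.0521
gripper_force: 20.0
```

Emit:
drive_tool(
  increments=[
    {"linear": [-4,37,0],"dr": [0,0,0]},
    {"linear": [-8,74,0],"dr": [0,0,0]},
    {"linear": [-12,111,0],"dr": [0,0,0]},
    {"linear": [-16,148,0],"dr": [0,0,0]},
    {"linear": [-20,185,0],"dr": [0,0,0]},
    {"linear": [-24,222,0],"dr": [0,0,0]},
    {"linear": [-28,255,0],"dr": [0,0,0]},
    {"linear": [-30,280,0],"dr": [0,0,0]},
    {"linear": [-30,290,0],"dr": [0,0,0]},
    {"linear": [-30,290,0],"dr": [0,0,0]},
  ],
)

```text
time_s: 23.17
tool_pos: [0.5102, 0.2297, 0.1742]
ee_rot: [-0.025, -3.141, -0.0]
ft_force: [0.2, -0.6, -1.8]
gripper_width: 0.0518
gripper_force: 20.0
```

Emit:
drive_tool(
  increments=[
    {"linear": [0,0,5],"dr": [0,0,0]},
    {"linear": [0,0,30],"dr": [0,0,0]},
    {"linear": [0,0,60],"dr": [0,0,0]},
    {"linear": [0,0,85],"dr": [0,0,0]},
    {"linear": [0,0,105],"dr": [0,0,0]},
    {"linear": [0,0,118],"dr": [0,0,0]},
    {"linear": [0,0,127],"dr": [0,0,0]},
    {"linear": [0,0,133],"dr": [0,0,0]},
    {"linear": [0,0,136],"dr": [0,0,0]},
    {"linear": [0,0,137],"dr": [0,0,0]},
  ],
)

```text
time_s: 24.0
tool_pos: [0.511, 0.2272, 0.0377]
ee_rot: [0.031, 3.141, -0.0]
ft_force: [-0.5, 0.4, -2.2]
gripper_width: 0.0517
gripper_force: 20.0
```

Emit:
drive_tool(
  increments=[
    {"linear": [0,0,0],"dr": [0,0,0]},
    {"linear": [0,0,0],"dr": [0,0,0]},
    {"linear": [0,0,0],"dr": [0,0,0]},
    {"linear": [0,0,0],"dr": [0,0,0]},
    {"linear": [0,0,-8],"dr": [0,0,0]},
    {"linear": [0,0,-25],"dr": [0,0,0]},
    {"linear": [0,0,-50],"dr": [0,0,0]},
    {"linear": [0,0,-60],"dr": [0,0,0]},
    {"linear": [0,0,-60],"dr": [0,0,0]},
    {"linear": [0,0,-60],"dr": [0,0,0]},
  ],
  grip=-0.3,
)

```text
time_s: 24.83
tool_pos: [0.5109, 0.2279, 0.0981]
ee_rot: [0.029, 3.14, 0.001]
ft_force: [-0.2, -0.1, -0.4]
gripper_width: 0.0596
gripper_force: 0.0
```

Emit:
drive_tool(
  increments=[
    {"linear": [0,20,0],"dr": [0,0,0]},
    {"linear": [0,45,0],"dr": [0,0,0]},
    {"linear": [0,62,0],"dr": [0,0,0]},
    {"linear": [0,62,0],"dr": [0,0,0]},
    {"linear": [0,62,0],"dr": [0,0,0]},
    {"linear": [0,62,0],"dr": [0,0,0]},
    {"linear": [0,62,0],"dr": [0,0,0]},
    {"linear": [0,62,20],"dr": [0,0,0]},
    {"linear": [0,62,40],"dr": [0,0,0]},
    {"linear": [0,62,55],"dr": [0,0,0]},
  ],
  grip=1,
)

```text
time_s: 25.67
tool_pos: [0.5116, 0.2886, 0.0415]
ee_rot: [-0.031, -3.141, 0.001]
ft_force: [-0.7, -0.0, -0.1]
gripper_width: 0.0006
gripper_force: 0.0
```

Emit:
drive_tool(
  increments=[
    {"linear": [0,-8,0],"dr": [0,0,0]},
    {"linear": [0,-14,0],"dr": [0,0,0]},
    {"linear": [0,-19,0],"dr": [0,0,0]},
    {"linear": [0,-24,0],"dr": [0,0,0]},
    {"linear": [0,-28,0],"dr": [0,0,0]},
    {"linear": [0,-32,0],"dr": [0,0,0]},
    {"linear": [0,-36,0],"dr": [0,0,0]},
    {"linear": [0,-39,0],"dr": [0,0,0]},
    {"linear": [0,-41,0],"dr": [0,0,0]},
    {"linear": [0,-41,0],"dr": [0,0,0]},
  ],
)

```text
time_s: 26.5
tool_pos: [0.512, 0.249, 0.0437]
ee_rot: [0.03, 3.139, 0.002]
ft_force: [0.4, 2.2, 6.4]
gripper_width: 0.0004
gripper_force: 3.3
```

Emit:
drive_tool(
  increments=[
    {"linear": [0,20,0],"dr": [0,0,0]},
    {"linear": [0,42,0],"dr": [0,0,0]},
    {"linear": [0,52,0],"dr": [0,0,0]},
    {"linear": [0,58,0],"dr": [0,0,0]},
    {"linear": [0,64,0],"dr": [0,0,0]},
    {"linear": [0,69,0],"dr": [0,0,0]},
    {"linear": [0,74,0],"dr": [0,0,0]},
    {"linear": [0,79,0],"dr": [0,0,0]},
    {"linear": [0,82,0],"dr": [0,0,0]},
    {"linear": [0,82,0],"dr": [0,0,0]},
  ],
)

```text
time_s: 27.33
tool_pos: [0.5127, 0.3312, 0.0426]
ee_rot: [0.029, 3.141, 0.0]
ft_force: [-0.2, -0.6, 1.3]
gripper_width: 0.0001
gripper_force: 0.0
```

Emit:
drive_tool(
  increments=[
    {"linear": [0,-5,0],"dr": [0,0,0]},
    {"linear": [0,-10,-30],"dr": [0,0,0]},
    {"linear": [0,-20,-60],"dr": [0,0,0]},
    {"linear": [0,-30,-95],"dr": [0,0,0]},
    {"linear": [0,-45,-130],"dr": [0,0,0]},
    {"linear": [0,-70,-150],"dr": [0,0,0]},
    {"linear": [10,-105,-155],"dr": [0,0,0]},
    {"linear": [20,-140,-155],"dr": [0,0,0]},
    {"linear": [20,-150,-155],"dr": [0,0,0]},
    {"linear": [20,-150,-155],"dr": [0,0,0]},
  ],
  grip=-1,
)

```text
time_s: 28.17
tool_pos: [0.4896, 0.1787, 0.1982]
ee_rot: [0.035, 3.141, -0.0]
ft_force: [0.1, -0.5, 0.8]
gripper_width: 0.0625
gripper_force: 0.0
```

```bash
python3 - <<'E'
from h import *
C={c:cam(c) for c in ("wrist","side")}
im={c:viewer.grab_frame(c) for c in ("wrist","side")}
for c in C:
    for q in spotter.masks_of("dessert1",c):
        m=q["mask"]; ys,xs=np.nonzero(m); g=plane(C[c],(xs.mean(),ys.mean()),.045)
        if q["conf"]>.3 and g[1]>0: print(c,round(q["conf"],2),m.sum(),g.round(3))
cv2.imwrite("pics/b2.png",np.vstack([cv2.resize(im["wrist"][:270],(560,270)),cv2.resize(im["side"][90:230,180:367],(560,420))[:330]])[:,:,::-1])
E
```

```text
wrist 0.89 5536 [0.507 0.208 0.045]
wrist 0.65 6588 [0.507 0.374 0.045]
side 0.9 387 [0.502 0.365 0.045]
side 0.56 155 [0.509 0.236 0.045]
side 0.47 6112 [0.763 0.466 0.045]
```

View pics/b2.png

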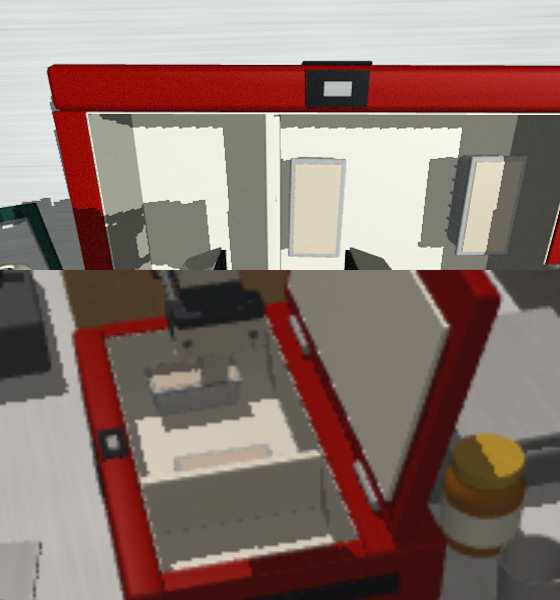

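Both boxes lie flat against the bay's side walls, at (318,208) and (490,205) in the wrist view, so the middle is free. Now for dessert 1.

Emit:
drive_tool(
  increments=[
    {"linear": [0,-25,0],"dr": [0,0,0]},
    {"linear": [-1,-60,0],"dr": [0,0,0]},
    {"linear": [-2,-98,0],"dr": [0,0,0]},
    {"linear": [-3,-137,0],"dr": [0,0,0]},
    {"linear": [-4,-176,0],"dr": [0,0,0]},
    {"linear": [-5,-215,0],"dr": [0,0,0]},
    {"linear": [-5,-254,0],"dr": [0,0,0]},
    {"linear": [-6,-293,0],"dr": [0,0,0]},
    {"linear": [-7,-332,0],"dr": [0,0,0]},
    {"linear": [-7,-370,0],"dr": [0,0,0]},
  ],
)

```text
time_s: 29.2
tool_pos: [0.4906, -0.1901, 0.1973]
ee_rot: [0.027, 3.141, 0.0]
ft_force: [0.1, 0.1, -0.4]
gripper_width: 0.0921
gripper_force: 0.0
```

Emit:
drive_tool(
  increments=[
    {"linear": [0,-38,0],"dr": [0,0,-0.02]},
    {"linear": [0,-76,0],"dr": [0,0,-0.04]},
    {"linear": [0,-112,0],"dr": [0,0,-0.06]},
    {"linear": [0,-148,5],"dr": [0,0,-0.08]},
    {"linear": [0,-184,10],"dr": [0,0,-0.1]},
    {"linear": [0,-220,15],"dr": [0,0,-0.118]},
    {"linear": [0,-245,20],"dr": [0,0,-0.118]},
    {"linear": [0,-258,25],"dr": [0,0,-0.118]},
    {"linear": [0,-260,28],"dr": [0,0,-0.118]},
    {"linear": [0,-260,28],"dr": [0,0,-0.118]},
  ],
)

```text
time_s: 30.03
tool_pos: [0.4853, -0.4477, 0.1679]
ee_rot: [0.156, -3.136, -0.004]
ft_force: [0.5, 0.1, -0.7]
gripper_width: 0.0918
gripper_force: 0.0
```

```bash
python3 - <<'E'
from h import *
C=cam("side")
for px in ((265,400),(250,390),(205,375),(190,370)): print(px,[plane(C,px,z).round(3).tolist() for z in (.1,.15)])
viewer.grab_frame("side")
C=cam("scene"); print(plane(C,(100,200),0),plane(C,(60,235),0), plane(C,(88,145),.15))
E
python3 d.py w3.png
```

```text
(265, 400) [[0.366, -0.498, 0.1], [0.363, -0.514, 0.15]]
(250, 390) [[0.344, -0.475, 0.1], [0.344, -0.492, 0.15]]
(205, 375) [[0.273, -0.428, 0.1], [0.277, -0.449, 0.15]]
(190, 370) [[0.248, -0.412, 0.1], [0.254, -0.434, 0.15]]
[ 0.2248967  -0.45720199  0.        ] [ 0.3541927 -0.5416387  0.       ] [ 0.21181936 -0.45468631  0.15      ]
[ 0.4855 -0.4471  0.1688]
0.65 6039 (array([ 0.4941, -0.4511,  0.0798]), np.float64(0.059)) wrist
0.76 1016 (array([ 0.4928, -0.4469,  0.0825]), np.float64(0.414)) side
```

View pics/w3.png

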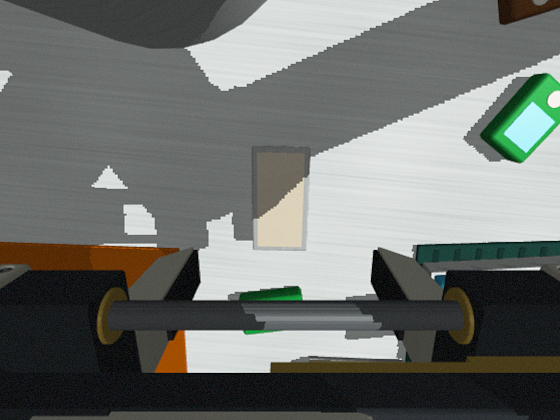

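```bash
python3 - <<'E'
from h import *
a,b=cam("scene"),cam("side")
w=cam("wrist")
for z in (0.03,.05,.07,.09,.11): print(z,plane(a,(38,262),z).round(3),plane(b,(383,408),z).round(3),plane(w,(182,247),z).round(3))
E
```

```text
0.03 [ 0.484 -0.565  0.03 ] [ 0.576 -0.547  0.03 ] [ 0.55  -0.544  0.03 ]
0.05 [ 0.51  -0.556  0.05 ] [ 0.57  -0.551  0.05 ] [ 0.541 -0.538  0.05 ]
0.07 [ 0.537 -0.547  0.07 ] [ 0.563 -0.556  0.07 ] [ 0.531 -0.532  0.07 ]
0.09 [ 0.563 -0.538  0.09 ] [ 0.557 -0.56   0.09 ] [ 0.521 -0.527  0.09 ]
0.11 [ 0.59  -0.529  0.11 ] [ 0.551 -0.565  0.11 ] [ 0.511 -0.521  0.11 ]
```

The box is at (280,198). The orange crate's corner is close to where the gripper body will be, so I grasp the box 16 mm nearer the robot and slightly higher.

Emit:
drive_tool(
  increments=[
    {"linear": [5,-3,20],"dr": [0,0,0.02]},
    {"linear": [8,-4,40],"dr": [0,0,0.02]},
    {"linear": [8,-4,65],"dr": [0,0,0.02]},
    {"linear": [8,-4,90],"dr": [0,0,0.02]},
    {"linear": [8,-4,110],"dr": [0,0,0.02]},
    {"linear": [8,-4,128],"dr": [0,0,0.02]},
    {"linear": [8,-4,142],"dr": [0,0,0.02]},
    {"linear": [8,-4,148],"dr": [0,0,0.02]},
    {"linear": [8,-4,151],"dr": [0,0,0.02]},
    {"linear": [8,-4,151],"dr": [0,0,0.02]},
  ],
  grip=-0.75,
)

```text
time_s: 31.12
tool_pos: [0.4777, -0.4533, 0.019]
ee_rot: [-0.125, 3.139, -0.0]
ft_force: [0.5, 0.4, -0.2]
gripper_width: 0.0804
gripper_force: 0.0
```

Emit:
drive_tool(
  increments=[
    {"linear": [0,0,0],"dr": [0,0,0]},
    {"linear": [0,0,0],"dr": [0,0,0]},
    {"linear": [0,0,0],"dr": [0,0,0]},
    {"linear": [0,0,0],"dr": [0,0,0]},
    {"linear": [0,0,0],"dr": [0,0,0]},
    {"linear": [0,0,0],"dr": [0,0,0]},
    {"linear": [0,0,-3],"dr": [0,0,0]},
    {"linear": [0,0,-20],"dr": [0,0,0]},
    {"linear": [0,0,-55],"dr": [0,0,0]},
    {"linear": [0,0,-90],"dr": [0,0,0]},
  ],
  grip=1,
  grip_force=30,
)

```text
time_s: 31.95
tool_pos: [0.4765, -0.4527, 0.1077]
ee_rot: [0.124, -3.136, -0.006]
ft_force: [1.6, -0.9, -1.6]
gripper_width: 0.0518
gripper_force: 30.0
```

Emit:
drive_tool(
  increments=[
    {"linear": [0,0,-35],"dr": [0,0,0]},
    {"linear": [-1,10,-60],"dr": [0,0,0]},
    {"linear": [-4,35,-70],"dr": [0,0,0.02]},
    {"linear": [-8,70,-70],"dr": [0,0,0.04]},
    {"linear": [-12,108,-70],"dr": [0,0,0.06]},
    {"linear": [-16,146,-70],"dr": [0,0,0.08]},
    {"linear": [-20,184,-70],"dr": [0,0,0.098]},
    {"linear": [-24,222,-70],"dr": [0,0,0.098]},
    {"linear": [-28,260,-70],"dr": [0,0,0.098]},
    {"linear": [-32,298,-70],"dr": [0,0,0.098]},
  ],
)

```text
time_s: 32.78
tool_pos: [0.4852, -0.1523, 0.1786]
ee_rot: [-0.03, -3.141, -0.0]
ft_force: [1.8, -0.4, -2.4]
gripper_width: 0.0518
gripper_force: 30.0
```

Emit:
drive_tool(
  increments=[
    {"linear": [0,38,0],"dr": [0,0,0]},
    {"linear": [0,76,0],"dr": [0,0,0]},
    {"linear": [0,114,0],"dr": [0,0,0]},
    {"linear": [0,152,0],"dr": [0,0,0]},
    {"linear": [0,190,0],"dr": [0,0,0]},
    {"linear": [0,228,0],"dr": [0,0,0]},
    {"linear": [0,266,0],"dr": [0,0,0]},
    {"linear": [0,304,0],"dr": [0,0,0]},
    {"linear": [0,342,0],"dr": [0,0,0]},
    {"linear": [0,380,0],"dr": [0,0,0]},
  ],
)

```text
time_s: 33.62
tool_pos: [0.4924, 0.2277, 0.1786]
ee_rot: [-0.029, -3.141, 0.0]
ft_force: [1.5, -0.2, -1.1]
gripper_width: 0.0515
gripper_force: 30.0
```

Emit:
drive_tool(
  increments=[
    {"linear": [-1,25,0],"dr": [0,0,0]},
    {"linear": [-1,45,0],"dr": [0,0,0]},
    {"linear": [-1,58,0],"dr": [0,0,0]},
    {"linear": [-1,63,0],"dr": [0,0,0]},
    {"linear": [-1,63,0],"dr": [0,0,0]},
    {"linear": [-1,63,0],"dr": [0,0,0]},
    {"linear": [-1,63,15],"dr": [0,0,0]},
    {"linear": [-1,63,35],"dr": [0,0,0]},
    {"linear": [-1,63,55],"dr": [0,0,0]},
    {"linear": [-1,63,70],"dr": [0,0,0]},
  ],
)

```text
time_s: 34.45
tool_pos: [0.4949, 0.2869, 0.1074]
ee_rot: [-0.033, -3.14, 0.001]
ft_force: [0.1, -0.7, -1.7]
gripper_width: 0.0516
gripper_force: 30.0
```

Emit:
drive_tool(
  increments=[
    {"linear": [0,2,10],"dr": [0,0,0]},
    {"linear": [0,2,22],"dr": [0,0,0]},
    {"linear": [0,2,34],"dr": [0,0,0]},
    {"linear": [0,2,44],"dr": [0,0,0]},
    {"linear": [0,2,52],"dr": [0,0,0]},
    {"linear": [0,2,58],"dr": [0,0,0]},
    {"linear": [0,2,62],"dr": [0,0,0]},
    {"linear": [0,2,65],"dr": [0,0,0]},
    {"linear": [0,2,67],"dr": [0,0,0]},
    {"linear": [0,2,67],"dr": [0,0,0]},
  ],
)

```text
time_s: 35.28
tool_pos: [0.4951, 0.2909, 0.0416]
ee_rot: [0.029, 3.141, -0.0]
ft_force: [0.1, 0.1, -1.4]
gripper_width: 0.0518
gripper_force: 30.0
```

Emit:
drive_tool(
  increments=[
    {"linear": [0,0,0],"dr": [0,0,0]},
    {"linear": [0,0,0],"dr": [0,0,0]},
    {"linear": [0,0,0],"dr": [0,0,0]},
    {"linear": [0,0,0],"dr": [0,0,0]},
    {"linear": [0,0,-8],"dr": [0,0,0]},
    {"linear": [0,0,-25],"dr": [0,0,0]},
    {"linear": [0,0,-55],"dr": [0,0,0]},
    {"linear": [0,0,-90],"dr": [0,0,0]},
    {"linear": [0,-30,-120],"dr": [0,0,0]},
    {"linear": [0,-68,-140],"dr": [0,0,0]},
  ],
  grip=-0.3,
)

```text
time_s: 36.12
tool_pos: [0.4948, 0.226, 0.1846]
ee_rot: [0.024, 3.136, 0.003]
ft_force: [0.3, -0.7, 0.6]
gripper_width: 0.0595
gripper_force: 0.0
```

```bash
cat > t.py <<'E'
from h import *
C={c:cam(c) for c in ("scene","side","wrist")}
im={c:viewer.grab_frame(c) for c in C}
cv2.imwrite("pics/b3.png",np.hstack([cv2.resize(im["wrist"],(373,280)),cv2.resize(im["side"][90:230,180:367],(373,280))])[:,:,::-1])
v=[]
P=[(-.09,-.0655,0),(-.09,.0655,0),(.09,-.0655,0),(.09,.0655,0),(.09,-.0655,.022),(.09,.0655,.022),(-.09,-.0655,.022),(-.09,.0655,.022)]
P=[(x,y,z+.006) for x,y,z in P]
for c in ("scene","side"):
    for t,z in (("tray_handle",.055),("tray_lip",.009),("tray",.006),("mat",0)):
        q=spotter.place_of(t,c)
        if q: print(c,t,round(q[0]["conf"],2),plane(C[c],np.array(q[0]["at"])*[560,420],z).round(4))
    q=spotter.masks_of("tray",c)
    if q: v.append((C[c],q[0]["mask"])); print(c,q[0]["mask"].sum(),fit(v[-1:],P,[.61,-.197,1.74]))
print(fit(v,P,[.61,-.197,1.74]))
E
python3 t.py
```

```text
scene tray_handle 0.84 [ 0.6277 -0.2955  0.055 ]
scene tray_lip 0.95 [ 0.5958 -0.11    0.009 ]
scene tray 0.61 [ 0.5978 -0.189   0.006 ]
scene 3678 (array([ 0.6065, -0.198 ,  1.7308]), np.float64(0.338))
side tray_handle 0.78 [ 0.6181 -0.2953  0.055 ]
side tray_lip 0.59 [ 0.5916 -0.1043  0.009 ]
side tray 0.63 [ 0.6032 -0.2014  0.006 ]
side 2355 (array([ 0.6031, -0.1915,  1.7291]), np.float64(0.358))
(array([ 0.6052, -0.1976,  1.734 ]), np.float64(0.356))
```

View pics/b3.png

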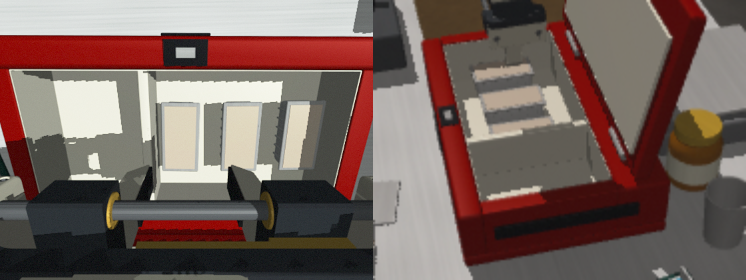

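All three dessert boxes lie flat in the food bay (wrist view (180,137), (241,137), (297,135)). Now the tray handle; I'll compute the approach pose.

```bash
cat >> h.py <<'E'
def trayR(yaw,phi):
    """tool orientation gripping the handle with tray heading yaw and lip tilted down by phi"""
    x=np.array([np.cos(yaw),np.sin(yaw),0]); z=np.array([0,0,1.]); a=np.pi/6-phi
    tz=np.sin(a)*x-np.cos(a)*z; ty=np.cos(a)*x+np.sin(a)*z
    return np.c_[np.cross(ty,tz),ty,tz]
def rel(p,Rt,s=None):
    s=s or status.state(); R0=R.from_rotvec(s["ee_rot"]).as_matrix()
    return (R0.T@(np.array(p)-s["tool_pos"])*1000).round(1), R.from_matrix(R0.T@Rt).as_rotvec().round(3)
E
python3 - <<'E'
from h import *
s=status.state(); print(s["tool_pos"],s["ee_rot"])
print(rel([.6296,-.34,.15],trayR(1.734,0)))
E
```

```text
[0.4936629  0.22506693 0.18023123] [-2.83626171e-02 -3.14071677e+00  3.69758180e-04]
(array([-146.1, -562.5,   30.3]), array([-0.522,  0.047, -0.177]))
```

Emit:
drive_tool(
  increments=[
    {"linear": [-6,-25,0],"dr": [0,0,0]},
    {"linear": [-15,-60,0],"dr": [0,0,0]},
    {"linear": [-25,-98,0],"dr": [0,0,0]},
    {"linear": [-34,-136,0],"dr": [0,0,0]},
    {"linear": [-44,-174,0],"dr": [0,0,0]},
    {"linear": [-54,-213,0],"dr": [0,0,0]},
    {"linear": [-63,-252,0],"dr": [0,0,0]},
    {"linear": [-72,-291,0],"dr": [0,0,0]},
    {"linear": [-82,-330,0],"dr": [0,0,0]},
    {"linear": [-90,-370,0],"dr": [0,0,0]},
  ],
  grip=0.13,
)

```text
time_s: 37.6
tool_pos: [0.5772, -0.1487, 0.1806]
ee_rot: [0.029, 3.141, 0.0]
ft_force: [1.1, 0.3, -0.1]
gripper_width: 0.0405
gripper_force: 0.0
```

Emit:
drive_tool(
  increments=[
    {"linear": [-7,-25,0],"dr": [-0.065,0.006,-0.022]},
    {"linear": [-14,-50,0],"dr": [-0.13,0.012,-0.044]},
    {"linear": [-21,-75,0],"dr": [-0.195,0.018,-0.066]},
    {"linear": [-28,-100,5],"dr": [-0.26,0.023,-0.088]},
    {"linear": [-35,-125,10],"dr": [-0.325,0.029,-0.11]},
    {"linear": [-42,-150,15],"dr": [-0.39,0.035,-0.132]},
    {"linear": [-49,-175,22],"dr": [-0.455,0.041,-0.154]},
    {"linear": [-56,-192,28],"dr": [-0.522,0.047,-0.177]},
    {"linear": [-56,-192,30],"dr": [-0.522,0.047,-0.177]},
    {"linear": [-56,-192,30],"dr": [-0.522,0.047,-0.177]},
  ],
)

```text
time_s: 38.43
tool_pos: [0.6283, -0.3412, 0.1441]
ee_rot: [0.236, -2.979, -0.807]
ft_force: [-0.3, 0.6, 0.5]
gripper_width: 0.0398
gripper_force: 0.0
```

```bash
python3 - <<'E'
from h import *
s=status.state(); print(s["tool_pos"],s["ee_rot"],s["qpos"].round(2)); C=cam("wrist"); im=viewer.grab_frame("wrist"); 
for t,z in (("tray_handle",.055),("tray_lip",.009),("tray",.006)):
    for q in spotter.place_of(t,"wrist"): print(t,round(q["conf"],2),np.array(q["at"])*[560,420],plane(C,np.array(q["at"])*[560,420],z).round(4))
x=np.array([np.cos(1.734),np.sin(1.734),0]); y=np.array([-x[1],x[0],0])
O=np.array([.606,-.195,.006])
for P in ([(-.09,-.0655,.022),(-.09,.0655,.022),(.09,.0655,.022),(.09,-.0655,.022)],[(-.089,-.03,.016),(-.119,-.03,.068),(-.119,.03,.068),(-.089,.03,.016)]):
    q=proj(C,np.array([O+p[0]*x+p[1]*y+[0,0,p[2]] for p in P])); cv2.polylines(im,[np.int32(q*16)],True,(255,0,255),1,cv2.LINE_AA,4)
cv2.imwrite("pics/h1.png",im[:,:,::-1])
E
```

```text
[ 0.62830967 -0.34120852  0.14414795] [ 0.2363727  -2.97883793 -0.80669239] [-0.74  1.06  0.53  0.34  1.97 -2.41]
tray_handle 0.57 [275.576 206.094] [ 0.6199 -0.3002  0.055 ]
tray_lip 0.89 [400.008 170.31 ] [ 0.5875 -0.1056  0.009 ]
tray 0.76 [338.576 176.19 ] [ 0.5996 -0.1974  0.006 ]
```

View pics/h1.png

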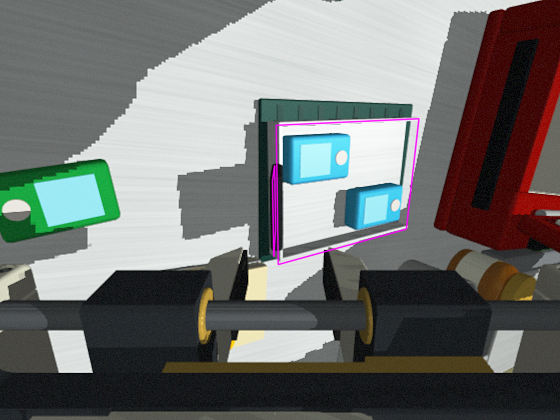

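The overlay fits the tray and handle within about 3 mm (handle at (277,210), bricks at (318,158) and (375,207)). I'll go in along the tab.

```bash
python3 - <<'E'
from h import *
Rt=trayR(1.734,0); h=np.array([.6215,-.300,.055])
for b in (.08,0): print(rel(h+(.0188-b)*Rt[:,2],Rt))
E
```

```text
(array([  2.2, -15.1,  44.2]), array([-0.003,  0.002,  0.002]))
(array([  2.3, -14.9, 124.2]), array([-0.003,  0.002,  0.002]))
```

Emit:
drive_tool(
  increments=[
    {"linear": [1,-6,10],"dr": [0,0,0]},
    {"linear": [2,-12,25],"dr": [0,0,0]},
    {"linear": [2,-15,40],"dr": [0,0,0]},
    {"linear": [2,-15,55],"dr": [0,0,0]},
    {"linear": [2,-15,70],"dr": [0,0,0]},
    {"linear": [2,-15,85],"dr": [0,0,0]},
    {"linear": [2,-15,100],"dr": [0,0,0]},
    {"linear": [2,-15,112],"dr": [0,0,0]},
    {"linear": [2,-15,120],"dr": [0,0,0]},
    {"linear": [2,-15,124],"dr": [0,0,0]},
  ],
)

```text
time_s: 39.47
tool_pos: [0.6192, -0.2905, 0.0361]
ee_rot: [0.245, -2.985, -0.799]
ft_force: [0.4, 0.1, 1.4]
gripper_width: 0.0399
gripper_force: 0.0
```

Emit:
drive_tool(
  increments=[
    {"linear": [0,0,0],"dr": [0,0,0]},
    {"linear": [0,0,0],"dr": [0,0,0]},
    {"linear": [0,0,0],"dr": [0,0,0]},
    {"linear": [0,0,0],"dr": [0,0,0]},
    {"linear": [0,0,0],"dr": [0,0,0]},
    {"linear": [0,0,0],"dr": [0,0,0]},
    {"linear": [0,0,0],"dr": [0,0,0]},
    {"linear": [0,0,0],"dr": [0,0,0]},
    {"linear": [0,0,0],"dr": [0,0,0]},
    {"linear": [0,0,0],"dr": [0,0,0]},
  ],
  grip=1,
  grip_force=50,
)

```text
time_s: 40.3
tool_pos: [0.6198, -0.2906, 0.0383]
ee_rot: [0.245, -2.985, -0.804]
ft_force: [-2.0, 6.0, 9.7]
gripper_width: 0.0098
gripper_force: 50.0
```

```bash
python3 - <<'E'
from h import *
s=status.state(); print(s["tool_pos"].round(4).tolist(),s["ee_rot"].round(4).tolist(),s["ft_force"].round(1),s["gripper_width"])
Rt=R.from_rotvec(s["ee_rot"]).as_matrix(); print(Rt.round(3).tolist())
E
```

```text
[0.6198, -0.2906, 0.0383] [0.2451, -2.9848, -0.804] [-2.   6.   9.7] 0.00975833052729667
[[-0.987, -0.142, -0.08], [-0.163, 0.853, 0.496], [-0.002, 0.502, -0.865]]
```

Handle is gripped. Next I'll plan the carry and pour poses as the tool rows for each call.

```bash
cat > p.py <<'E'
from h import *
def T(Rm,p): M=np.eye(4); M[:3,:3]=Rm; M[:3,3]=p; return M
def tray(lip,yaw,phi):
    Rm=R.from_euler("ZY",[yaw,phi]).as_matrix(); return T(Rm,np.array(lip)-Rm@[.09,0,.003])
G0=T(R.from_rotvec([.2451,-2.9848,-.804]).as_matrix(),[.6198,-.2906,.0383])   # tool at grasp
x=np.array([np.cos(1.734),np.sin(1.734),0]); L0=np.array([.604,-.194,.009])+.09*x
X=np.linalg.inv(tray(L0,1.734,0))@G0
def rows(a,b,n=10,start=None):
    """a,b=(lip,yaw,phi); min-jerk; prints rows per call of 10, rel to pose at call start"""
    prev=tray(*a)@X if start is None else start
    for k in range(1,n+1):
        t=k/n; u=10*t**3-15*t**4+6*t**5
        M=tray(np.array(a[0])*(1-u)+np.array(b[0])*u,a[1]*(1-u)+b[1]*u,a[2]*(1-u)+b[2]*u)@X
        D=np.linalg.inv(prev)@M; print(k,(D[:3,3]*1000).round(1).tolist(),R.from_matrix(D[:3,:3]).as_rotvec().round(3).tolist())
        if k%10==0: prev=M; print("TCP",M[:3,3].round(4))
BAY=pts((.528,.2167,-.0182),[(-.021,-.15,0)])[0]; YB=np.pi/2-.0182
E
python3 - <<'E'
from p import *
print(L0,BAY)
U=L0+[0,0,.116]; rows((L0,1.734,0),(U,1.734,-.05),10)
rows((U,1.734,-.05),(BAY+[0,0,.125],YB,-.05),20)
E
```

```text
[ 0.58937679 -0.10519594  0.009     ] [0.50427363 0.06710702 0.        ]
1 [-0.0, 0.4, -0.8] [-0.0, -0.0, 0.0]
2 [-0.0, 3.0, -5.4] [-0.003, -0.0, 0.0]
3 [-0.0, 8.5, -15.2] [-0.008, -0.0, 0.0]
4 [-0.1, 16.6, -29.5] [-0.016, -0.0, 0.0]
5 [-0.1, 26.2, -46.4] [-0.025, -0.0, 0.0]
6 [-0.1, 35.8, -63.4] [-0.034, -0.0, 0.0]
7 [-0.2, 43.9, -77.7] [-0.042, -0.0, 0.0]
8 [-0.2, 49.4, -87.4] [-0.047, -0.0, 0.0]
9 [-0.2, 52.0, -92.0] [-0.05, -0.0, 0.0]
10 [-0.2, 52.5, -92.8] [-0.05, -0.0, 0.0]
TCP [ 0.62   -0.2918  0.1449]
1 [0.1, 0.2, 0.1] [0.0, -0.0, 0.0]
2 [0.8, 1.3, 0.9] [0.0, -0.001, 0.001]
3 [2.4, 4.1, 2.7] [0.0, -0.003, 0.004]
4 [5.2, 8.9, 5.8] [0.0, -0.006, 0.009]
5 [9.3, 16.0, 10.4] [0.0, -0.01, 0.016]
6 [14.7, 25.2, 16.4] [0.0, -0.016, 0.025]
7 [21.2, 36.4, 23.6] [0.0, -0.023, 0.036]
8 [28.6, 49.2, 31.9] [0.0, -0.031, 0.048]
9 [36.7, 63.2, 41.0] [0.0, -0.04, 0.062]
10 [45.1, 77.8, 50.4] [0.0, -0.049, 0.076]
TCP [ 0.5604 -0.2077  0.1449]
11 [9.9, 13.9, 9.0] [0.0, -0.009, 0.014]
12 [19.5, 27.4, 17.7] [0.0, -0.018, 0.028]
13 [28.3, 39.8, 25.8] [0.0, -0.026, 0.04]
14 [35.9, 50.6, 32.8] [0.0, -0.033, 0.051]
15 [42.3, 59.6, 38.7] [0.0, -0.039, 0.06]
16 [47.1, 66.6, 43.1] [0.0, -0.044, 0.067]
17 [50.5, 71.3, 46.2] [0.0, -0.047, 0.072]
18 [52.4, 74.1, 48.0] [0.0, -0.049, 0.075]
19 [53.2, 75.2, 48.7] [0.0, -0.049, 0.076]
20 [53.3, 75.4, 48.8] [0.0, -0.049, 0.076]
TCP [ 0.5007 -0.122   0.1449]
```

Emit:
drive_tool(
  increments=[
    {"linear": [0,1,-1],"dr": [0,0,0]},
    {"linear": [0,3,-5],"dr": [-0.003,0,0]},
    {"linear": [0,8,-15],"dr": [-0.008,0,0]},
    {"linear": [0,17,-29],"dr": [-0.016,0,0]},
    {"linear": [0,26,-46],"dr": [-0.025,0,0]},
    {"linear": [0,36,-63],"dr": [-0.034,0,0]},
    {"linear": [0,44,-78],"dr": [-0.042,0,0]},
    {"linear": [0,49,-87],"dr": [-0.047,0,0]},
    {"linear": [0,52,-92],"dr": [-0.05,0,0]},
    {"linear": [0,52,-93],"dr": [-0.05,0,0]},
  ],
)

```text
time_s: 41.13
tool_pos: [0.6198, -0.294, 0.1433]
ee_rot: [0.241, -2.963, -0.871]
ft_force: [-0.3, -0.3, -4.4]
gripper_width: 0.01
gripper_force: 50.0
```

Emit:
drive_tool(
  increments=[
    {"linear": [0,0,0],"dr": [0,0,0]},
    {"linear": [1,1,1],"dr": [0,-0.001,0.001]},
    {"linear": [2,4,3],"dr": [0,-0.003,0.004]},
    {"linear": [5,9,6],"dr": [0,-0.006,0.009]},
    {"linear": [9,16,10],"dr": [0,-0.01,0.016]},
    {"linear": [15,25,16],"dr": [0,-0.016,0.025]},
    {"linear": [21,36,24],"dr": [0,-0.023,0.036]},
    {"linear": [29,49,32],"dr": [0,-0.031,0.048]},
    {"linear": [37,63,41],"dr": [0,-0.04,0.062]},
    {"linear": [45,78,50],"dr": [0,-0.049,0.076]},
  ],
)

```text
time_s: 41.97
tool_pos: [0.5592, -0.2081, 0.1419]
ee_rot: [0.106, -2.992, -0.883]
ft_force: [0.4, -0.2, -4.3]
gripper_width: 0.0098
gripper_force: 50.0
```

Emit:
drive_tool(
  increments=[
    {"linear": [10,14,9],"dr": [0,-0.009,0.014]},
    {"linear": [19,27,18],"dr": [0,-0.018,0.028]},
    {"linear": [28,40,26],"dr": [0,-0.026,0.04]},
    {"linear": [36,51,33],"dr": [0,-0.033,0.051]},
    {"linear": [42,60,39],"dr": [0,-0.039,0.06]},
    {"linear": [47,67,43],"dr": [0,-0.044,0.067]},
    {"linear": [51,71,46],"dr": [0,-0.047,0.072]},
    {"linear": [52,74,48],"dr": [0,-0.049,0.075]},
    {"linear": [53,75,49],"dr": [0,-0.049,0.076]},
    {"linear": [53,75,49],"dr": [0,-0.049,0.076]},
  ],
)

```text
time_s: 42.8
tool_pos: [0.5009, -0.1236, 0.1421]
ee_rot: [0.028, 3.008, 0.887]
ft_force: [0.2, -0.7, -5.1]
gripper_width: 0.0097
gripper_force: 50.0
```

```bash
python3 - <<'E'
from p import *
s=status.state(); print(s["tool_pos"].round(4),s["gripper_width"])
M=T(R.from_rotvec(s["ee_rot"]).as_matrix(),s["tool_pos"])@np.linalg.inv(X)
print("lip",(M@[.09,0,.003,1])[:3].round(4), R.from_matrix(M[:3,:3]).as_euler("ZYX").round(3))
C=cam("side"); im=viewer.grab_frame("side"); b=viewer.grab_frame("scene")
for t in ("tray_lip","tray_handle"):
    q=spotter.place_of(t,"side")
    if q: print(t,q[0]["conf"],np.array(q[0]["at"])*[560,420],plane(C,np.array(q[0]["at"])*[560,420],.125).round(3))
print("expected px",proj(C,(M@[.09,0,.003,1])[:3]))
cv2.imwrite("pics/q1.png",np.hstack([im[60:300,170:430],b[90:330,150:410]])[:,:,::-1])
B=(BAY+[0,0,.125],YB,-.05)
rows(B,(BAY+[0,0,.105],YB,.2),10); rows((BAY+[0,0,.105],YB,.2),(BAY+[0,0,.095],YB,.38),20); rows((BAY+[0,0,.095],YB,.38),(BAY+[0,0,.088],YB,.65),10)
E
```

```text
[ 0.5009 -0.1236  0.1421] 0.00973962329704138
lip [0.5045 0.0654 0.1217] [ 1.552e+00 -4.700e-02  1.000e-03]
tray_lip 0.8 [264.712 164.514] [0.507 0.076 0.125]
tray_handle 0.64 [283.808 208.908] [ 0.512 -0.096  0.125]
expected px [[264.81874155 168.06193313]]
1 [-0.0, 0.2, -0.2] [0.002, 0.0, -0.0]
2 [-0.0, 1.1, -1.2] [0.014, 0.0, -0.0]
3 [-0.0, 3.2, -3.2] [0.041, 0.0, -0.0]
4 [-0.0, 6.5, -6.0] [0.079, 0.0, -0.0]
5 [-0.0, 10.6, -9.1] [0.125, 0.0, -0.0]
6 [-0.0, 15.0, -11.9] [0.171, 0.0, -0.0]
7 [-0.0, 19.0, -14.0] [0.209, 0.0, -0.0]
8 [-0.0, 21.7, -15.4] [0.236, 0.0, -0.0]
9 [-0.0, 23.1, -16.0] [0.248, 0.0, -0.0]
10 [-0.0, 23.3, -16.1] [0.25, 0.0, -0.0]
TCP [ 0.5009 -0.1112  0.171 ]
1 [-0.0, 0.0, -0.0] [0.0, 0.0, -0.0]
2 [-0.0, 0.2, -0.1] [0.002, 0.0, -0.0]
3 [-0.0, 0.5, -0.5] [0.005, 0.0, -0.0]
4 [-0.0, 1.1, -1.0] [0.01, 0.0, -0.0]
5 [-0.0, 1.9, -1.8] [0.019, 0.0, -0.0]
6 [-0.0, 3.1, -2.7] [0.029, 0.0, -0.0]
7 [-0.0, 4.4, -3.9] [0.042, 0.0, -0.0]
8 [-0.0, 6.1, -5.2] [0.057, 0.0, -0.0]
9 [-0.0, 7.9, -6.6] [0.073, 0.0, -0.0]
10 [-0.0, 9.8, -8.1] [0.09, 0.0, -0.0]
TCP [ 0.501  -0.1045  0
[... 170 characters left out ...]
[-0.0, 8.0, -6.4] [0.071, 0.0, -0.0]
16 [-0.0, 8.9, -7.1] [0.08, 0.0, -0.0]
17 [-0.0, 9.6, -7.5] [0.085, 0.0, -0.0]
18 [-0.0, 10.0, -7.8] [0.088, 0.0, -0.0]
19 [-0.0, 10.2, -7.9] [0.09, 0.0, -0.0]
20 [-0.0, 10.2, -7.9] [0.09, 0.0, -0.0]
TCP [ 0.5012 -0.0965  0.1919]
1 [-0.0, 0.3, -0.3] [0.002, 0.0, -0.0]
2 [-0.0, 1.8, -1.9] [0.016, 0.0, -0.0]
3 [-0.0, 5.2, -5.3] [0.044, 0.0, -0.0]
4 [-0.0, 10.5, -10.0] [0.086, 0.0, -0.0]
5 [-0.0, 16.9, -15.3] [0.135, 0.0, -0.0]
6 [-0.1, 23.7, -20.3] [0.184, 0.0, -0.0]
7 [-0.1, 29.7, -24.3] [0.226, 0.0, -0.0]
8 [-0.1, 33.9, -26.8] [0.254, 0.0, -0.0]
9 [-0.1, 35.9, -28.0] [0.268, 0.0, -0.0]
10 [-0.1, 36.3, -28.2] [0.27, 0.0, -0.0]
TCP [ 0.5018 -0.0647  0.225 ]
```

View pics/q1.png

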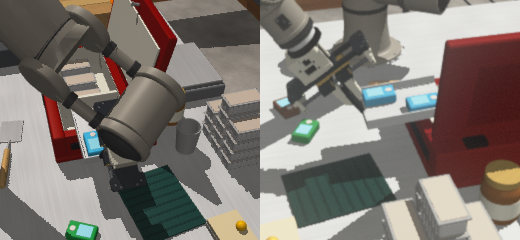

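The tray is level with its lip over the ice bay and both bricks are still on it. I'll tilt it slowly.

Emit:
drive_tool(
  increments=[
    {"linear": [0,0,0],"dr": [0.002,0,0]},
    {"linear": [0,1,-1],"dr": [0.014,0,0]},
    {"linear": [0,3,-3],"dr": [0.041,0,0]},
    {"linear": [0,7,-6],"dr": [0.08,0,0]},
    {"linear": [0,11,-9],"dr": [0.125,0,0]},
    {"linear": [0,15,-12],"dr": [0.17,0,0]},
    {"linear": [0,19,-14],"dr": [0.21,0,0]},
    {"linear": [0,22,-15],"dr": [0.236,0,0]},
    {"linear": [0,23,-16],"dr": [0.248,0,0]},
    {"linear": [0,23,-16],"dr": [0.25,0,0]},
  ],
)

```text
time_s: 43.83
tool_pos: [0.5013, -0.1124, 0.1688]
ee_rot: [0.027, 3.097, 0.504]
ft_force: [1.4, -0.2, -4.8]
gripper_width: 0.0097
gripper_force: 50.0
```

Emit:
drive_tool(
  increments=[
    {"linear": [0,1,-1],"dr": [0.01,0,0]},
    {"linear": [0,2,-2],"dr": [0.02,0,0]},
    {"linear": [0,3,-3],"dr": [0.03,0,0]},
    {"linear": [0,4,-4],"dr": [0.04,0,0]},
    {"linear": [0,5,-5],"dr": [0.05,0,0]},
    {"linear": [0,6,-5],"dr": [0.06,0,0]},
    {"linear": [0,7,-6],"dr": [0.07,0,0]},
    {"linear": [0,8,-7],"dr": [0.08,0,0]},
    {"linear": [0,9,-7],"dr": [0.085,0,0]},
    {"linear": [0,10,-8],"dr": [0.09,0,0]},
  ],
)

```text
time_s: 44.67
tool_pos: [0.5012, -0.1059, 0.1789]
ee_rot: [0.029, 3.118, 0.365]
ft_force: [-0.4, 0.0, -3.9]
gripper_width: 0.0095
gripper_force: 50.0
```

Emit:
drive_tool(
  increments=[
    {"linear": [0,1,-1],"dr": [0.01,0,0]},
    {"linear": [0,2,-2],"dr": [0.02,0,0]},
    {"linear": [0,3,-3],"dr": [0.03,0,0]},
    {"linear": [0,4,-4],"dr": [0.04,0,0]},
    {"linear": [0,5,-5],"dr": [0.05,0,0]},
    {"linear": [0,6,-5],"dr": [0.06,0,0]},
    {"linear": [0,7,-6],"dr": [0.07,0,0]},
    {"linear": [0,8,-7],"dr": [0.08,0,0]},
    {"linear": [0,9,-7],"dr": [0.085,0,0]},
    {"linear": [0,10,-8],"dr": [0.09,0,0]},
  ],
)

```text
time_s: 45.5
tool_pos: [0.5014, -0.0979, 0.1891]
ee_rot: [0.029, 3.132, 0.225]
ft_force: [-0.0, -0.3, -3.1]
gripper_width: 0.0097
gripper_force: 50.0
```

Emit:
drive_tool(
  increments=[
    {"linear": [0,0,0],"dr": [0.002,0,0]},
    {"linear": [0,2,-2],"dr": [0.016,0,0]},
    {"linear": [0,5,-5],"dr": [0.044,0,0]},
    {"linear": [0,10,-10],"dr": [0.086,0,0]},
    {"linear": [0,17,-15],"dr": [0.135,0,0]},
    {"linear": [0,24,-20],"dr": [0.184,0,0]},
    {"linear": [0,30,-24],"dr": [0.226,0,0]},
    {"linear": [0,34,-27],"dr": [0.254,0,0]},
    {"linear": [0,36,-28],"dr": [0.268,0,0]},
    {"linear": [0,36,-28],"dr": [0.27,0,0]},
  ],
)

```text
time_s: 46.33
tool_pos: [0.5021, -0.0656, 0.2222]
ee_rot: [-0.027, -3.135, 0.199]
ft_force: [0.0, -1.3, -2.5]
gripper_width: 0.0097
gripper_force: 50.0
```

```bash
python3 - <<'E'
from p import *
s=status.state(); print(s["tool_pos"].round(4),s["ft_force"].round(1))
C=cam("wrist"); w=viewer.grab_frame("wrist"); im=viewer.grab_frame("side")
for c in ("wrist","side"):
    for q in spotter.find_in("brick1",c): print(c,round(q["conf"],2),(np.array(q["at"])*[560,420]).round())
cv2.imwrite("pics/q2.png",np.hstack([cv2.resize(w,(400,300)),cv2.resize(im[60:260,170:436],(400,300))])[:,:,::-1])
E
```

```text
[ 0.5021 -0.0656  0.2222] [ 0.  -1.3 -2.5]
wrist 0.96 [158.  79.]
wrist 0.72 [501. 161.]
wrist 0.7 [519. 225.]
wrist 0.58 [ 38. 255.]
wrist 0.36 [368. 197.]
side 0.85 [251. 293.]
side 0.85 [380. 352.]
side 0.71 [405. 301.]
side 0.7 [203. 319.]
side 0.57 [299. 141.]
```

View pics/q2.png

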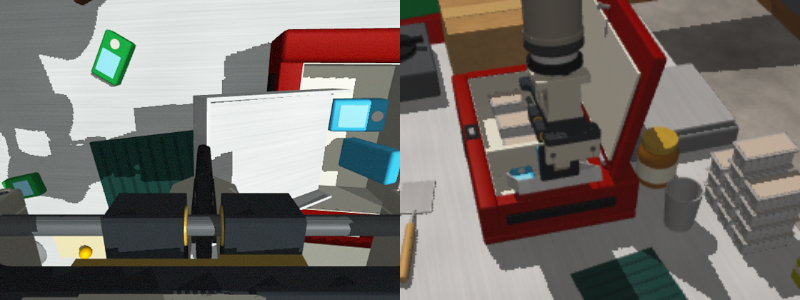

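Both bricks have left the tray, though their tails may lean on the lip. I'll lift the tray straight up, still tilted, and look.

```bash
python3 - <<'E'
from p import *
a=(BAY+[0,0,.088],YB,.65); b=(BAY+[0,0,.165],YB,.65); rows(a,b,10)
U=L0+[0,0,.116]; print("back"); rows(b,(U+[0,0,.03],1.734,0),20)
E
```

```text
1 [-0.0, -0.1, -0.7] [0.0, -0.0, 0.0]
2 [-0.0, -0.6, -4.4] [0.0, -0.0, 0.0]
3 [-0.0, -1.6, -12.5] [-0.0, -0.0, -0.0]
4 [-0.0, -3.0, -24.3] [0.0, -0.0, 0.0]
5 [-0.1, -4.8, -38.2] [0.0, -0.0, 0.0]
6 [-0.1, -6.5, -52.2] [-0.0, -0.0, -0.0]
7 [-0.1, -8.0, -63.9] [0.0, 0.0, 0.0]
8 [-0.1, -9.0, -72.0] [0.0, -0.0, 0.0]
9 [-0.1, -9.4, -75.8] [0.0, -0.0, 0.0]
10 [-0.1, -9.5, -76.4] [0.0, -0.0, 0.0]
TCP [ 0.5018 -0.0647  0.302 ]
back
1 [-0.1, -0.3, 0.1] [-0.001, -0.0, -0.0]
2 [-1.0, -2.1, 1.1] [-0.006, -0.0, -0.002]
3 [-3.0, -6.5, 3.4] [-0.017, -0.001, -0.005]
4 [-6.5, -14.1, 7.5] [-0.038, -0.001, -0.01]
5 [-11.7, -25.1, 13.4] [-0.067, -0.002, -0.019]
6 [-18.6, -39.2, 21.4] [-0.106, -0.002, -0.029]
7 [-27.1, -55.9, 31.2] [-0.153, -0.002, -0.042]
8 [-36.9, -74.6, 42.7] [-0.206, -0.001, -0.057]
9 [-47.7, -94.2, 55.4] [-0.264, 0.0, -0.074]
10 [-59.2, -114.0, 69.0] [-0.325, 0.003, -0.091]
TCP [ 0.5589 -0.1873  0.2478]
11 [-9.6, -23.4, 6.8] [-0.061, 0.004, -0.016]
12 [-19.0, -45.3, 13.7] [-0.119, 0.008, -0.032]
13 [-27.8, -64.9, 20.3] [-0.172, 0.013, -0.046]
14 [-35.5, -81.6, 26.4] [-0.219, 0.018, -0.058]
15 [-41.9, -95.2, 31.6] [-0.258, 0.023, -0.068]
16 [-46.8, -105.3, 35.6] [-0.287, 0.027, -0.075]
17 [-50.2, -112.2, 38.4] [-0.308, 0.03, -0.08]
18 [-52.1, -116.1, 40.0] [-0.319, 0.031, -0.083]
19 [-52.9, -117.8, 40.7] [-0.324, 0.032, -0.084]
20 [-53.0, -118.0, 40.8] [-0.325, 0.032, -0.085]
TCP [ 0.6198 -0.2906  0.1843]
```

Emit:
drive_tool(
  increments=[
    {"linear": [0,0,-1],"dr": [0,0,0]},
    {"linear": [0,-1,-5],"dr": [0,0,0]},
    {"linear": [0,-2,-13],"dr": [0,0,0]},
    {"linear": [0,-3,-24],"dr": [0,0,0]},
    {"linear": [0,-5,-38],"dr": [0,0,0]},
    {"linear": [0,-7,-52],"dr": [0,0,0]},
    {"linear": [0,-8,-64],"dr": [0,0,0]},
    {"linear": [0,-9,-72],"dr": [0,0,0]},
    {"linear": [0,-9,-76],"dr": [0,0,0]},
    {"linear": [0,-9,-76],"dr": [0,0,0]},
  ],
)

```text
time_s: 47.37
tool_pos: [0.5023, -0.066, 0.2994]
ee_rot: [0.03, 3.134, -0.199]
ft_force: [0.5, -0.1, -2.1]
gripper_width: 0.0098
gripper_force: 50.0
```

```bash
python3 - <<'E'
from p import *
s=status.state(); print(s["tool_pos"].round(4),s["ft_force"].round(1))
C=cam("wrist"); w=viewer.grab_frame("wrist"); im=viewer.grab_frame("side")
for q in spotter.find_in("brick1","wrist"): print(round(q["conf"],2),(np.array(q["at"])*[560,420]).round(), plane(C,np.array(q["at"])*[560,420],.04).round(3))
cv2.imwrite("pics/q3.png",np.hstack([cv2.resize(w,(400,300)),cv2.resize(im[60:260,170:436],(400,300))])[:,:,::-1])
E
```

```text
[ 0.5023 -0.066   0.2994] [ 0.5 -0.1 -2.1]
0.88 [187.  81.] [ 0.395 -0.22   0.04 ]
0.84 [484. 201.] [0.542 0.145 0.04 ]
0.78 [156.   8.] [ 0.314 -0.248  0.04 ]
0.66 [ 75. 237.] [ 0.609 -0.421  0.04 ]
0.56 [547. 184.] [0.519 0.212 0.04 ]
```

View pics/q3.png

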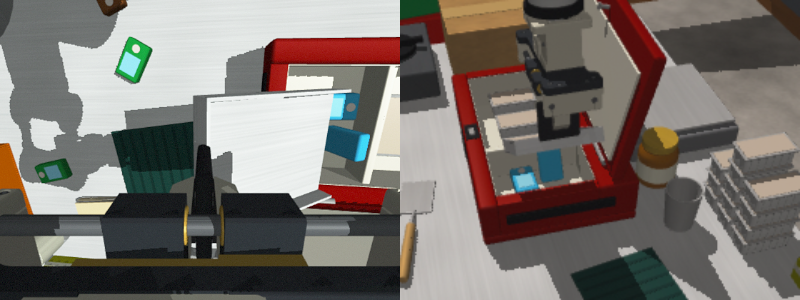

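The bricks are in the ice bay, one flat and one leaning on the divider. I'll put the tray back.

Emit:
drive_tool(
  increments=[
    {"linear": [0,0,0],"dr": [-0.001,0,0]},
    {"linear": [-1,-2,1],"dr": [-0.006,0,-0.002]},
    {"linear": [-3,-6,3],"dr": [-0.017,-0.001,-0.005]},
    {"linear": [-6,-14,7],"dr": [-0.038,-0.001,-0.01]},
    {"linear": [-12,-25,13],"dr": [-0.067,-0.002,-0.019]},
    {"linear": [-19,-39,21],"dr": [-0.106,-0.002,-0.029]},
    {"linear": [-27,-56,31],"dr": [-0.153,-0.002,-0.042]},
    {"linear": [-37,-75,43],"dr": [-0.206,-0.001,-0.057]},
    {"linear": [-48,-94,55],"dr": [-0.264,0,-0.074]},
    {"linear": [-59,-114,69],"dr": [-0.325,0.003,-0.091]},
  ],
)

```text
time_s: 48.35
tool_pos: [0.5593, -0.1904, 0.2444]
ee_rot: [0.115, -3.119, -0.314]
ft_force: [0.7, 0.2, -2.7]
gripper_width: 0.0096
gripper_force: 50.0
```

Emit:
drive_tool(
  increments=[
    {"linear": [-10,-23,7],"dr": [-0.061,0.004,-0.016]},
    {"linear": [-19,-45,14],"dr": [-0.119,0.008,-0.032]},
    {"linear": [-28,-65,20],"dr": [-0.172,0.013,-0.046]},
    {"linear": [-35,-82,26],"dr": [-0.219,0.018,-0.058]},
    {"linear": [-42,-95,32],"dr": [-0.258,0.023,-0.068]},
    {"linear": [-47,-105,36],"dr": [-0.287,0.027,-0.075]},
    {"linear": [-50,-112,38],"dr": [-0.308,0.03,-0.08]},
    {"linear": [-52,-116,40],"dr": [-0.319,0.031,-0.083]},
    {"linear": [-53,-118,41],"dr": [-0.325,0.032,-0.085]},
    {"linear": [-53,-118,41],"dr": [-0.325,0.032,-0.085]},
  ],
)

```text
time_s: 49.18
tool_pos: [0.6192, -0.2935, 0.1791]
ee_rot: [0.241, -2.985, -0.801]
ft_force: [-0.6, -0.0, -2.9]
gripper_width: 0.0097
gripper_force: 50.0
```

```bash
python3 - <<'E'
from p import *
s=status.state(); print(s["tool_pos"].round(4),s["ft_force"].round(1)); print(rel(G0[:3,3],G0[:3,:3])); print(rel(G0[:3,3]+[0,0,.03],G0[:3,:3]))
E
```

```text
[ 0.6192 -0.2935  0.1791] [-0.6 -0.  -2.9]
(array([ -1.1, -68.2, 123.2]), array([-0.001, -0.001, -0.003]))
(array([ -1.1, -53.2,  97.3]), array([-0.001, -0.001, -0.003]))
```

Emit:
drive_tool(
  increments=[
    {"linear": [0,-5,8],"dr": [0,0,0]},
    {"linear": [0,-14,25],"dr": [0,0,0]},
    {"linear": [-1,-25,45],"dr": [0,0,0]},
    {"linear": [-1,-36,65],"dr": [0,0,-0.003]},
    {"linear": [-1,-47,84],"dr": [0,0,-0.003]},
    {"linear": [-1,-55,100],"dr": [0,0,-0.003]},
    {"linear": [-1,-61,110],"dr": [0,0,-0.003]},
    {"linear": [-1,-65,117],"dr": [0,0,-0.003]},
    {"linear": [-1,-67,121],"dr": [0,0,-0.003]},
    {"linear": [-1,-68,123],"dr": [0,0,-0.003]},
  ],
)

```text
time_s: 50.02
tool_pos: [0.6202, -0.2895, 0.0404]
ee_rot: [0.248, -2.986, -0.8]
ft_force: [-0.3, -0.8, -3.0]
gripper_width: 0.0093
gripper_force: 50.0
```

Emit:
drive_tool(
  increments=[
    {"linear": [0,0,0],"dr": [0,0,0]},
    {"linear": [0,0,0],"dr": [0,0,0]},
    {"linear": [0,0,0],"dr": [0,0,0]},
    {"linear": [0,0,0],"dr": [0,0,0]},
    {"linear": [0,0,0],"dr": [0,0,0]},
    {"linear": [0,0,0],"dr": [0,0,0]},
    {"linear": [0,0,0],"dr": [0,0,0]},
    {"linear": [0,0,0],"dr": [0,0,0]},
    {"linear": [0,0,0],"dr": [0,0,0]},
    {"linear": [0,0,0],"dr": [0,0,0]},
  ],
  grip=0.2,
)

```text
time_s: 50.85
tool_pos: [0.62, -0.2895, 0.0403]
ee_rot: [0.248, -2.986, -0.801]
ft_force: [0.2, 0.8, -0.0]
gripper_width: 0.0366
gripper_force: 0.0
```

Emit:
drive_tool(
  increments=[
    {"linear": [0,0,-8],"dr": [0,0,0]},
    {"linear": [0,0,-22],"dr": [0,0,0]},
    {"linear": [0,0,-40],"dr": [0,0,0]},
    {"linear": [0,0,-60],"dr": [0,0,0]},
    {"linear": [0,0,-80],"dr": [0,0,0]},
    {"linear": [0,0,-100],"dr": [0,0,0]},
    {"linear": [0,0,-120],"dr": [0,0,0]},
    {"linear": [0,0,-140],"dr": [0,0,0]},
    {"linear": [0,0,-150],"dr": [0,0,0]},
    {"linear": [0,0,-150],"dr": [0,0,0]},
  ],
)

```text
time_s: 51.68
tool_pos: [0.6323, -0.3655, 0.1729]
ee_rot: [0.248, -2.991, -0.795]
ft_force: [-0.1, -0.1, 0.7]
gripper_width: 0.0368
gripper_force: 0.0
```

```bash
python3 - <<'E'
from p import *
s=status.state(); print(s["tool_pos"].round(4),s["ee_rot"].round(3).tolist())
C={"wrist":cam("wrist"),"side":cam("side")}; w=viewer.grab_frame("wrist"); im=viewer.grab_frame("side")
for t,z in (("tray_handle",.055),("tray_lip",.009),("tray",.006)):
    for c in C:
        for q in spotter.place_of(t,c)[:1]: print(t,c,round(q["conf"],2),plane(C[c],np.array(q["at"])*[560,420],z).round(4))
for q in spotter.find_in("brick1","side"): print(round(q["conf"],2),(np.array(q["at"])*[560,420]).round(), plane(C["side"],np.array(q["at"])*[560,420],.04).round(3))
for t in ("tumbler","jar","cards"):
    for q in spotter.find_in(t,"side")[:1]: print(t,round(q["conf"],2),(np.array(q["at"])*[560,420]).round(1))
cv2.imwrite("pics/q4.png",np.hstack([cv2.resize(w,(400,300)),cv2.resize(im[80:280,170:436],(400,300))])[:,:,::-1])
# to the start of the closing path
Rd=np.array([[-1,0,0],[0,1,0],[0,0,-1.]]); print(rel([.60,.05,.42],Rd))
E
```

```text
[ 0.6323 -0.3655  0.1729] [0.248, -2.991, -0.795]
tray_handle wrist 0.65 [ 0.6225 -0.302   0.055 ]
tray_handle side 0.59 [ 0.6235 -0.2914  0.055 ]
tray_lip wrist 0.68 [ 0.5856 -0.1053  0.009 ]
tray_lip side 0.84 [ 0.5977 -0.0992  0.009 ]
tray wrist 0.83 [ 0.6012 -0.1913  0.006 ]
tray side 0.69 [ 0.6016 -0.1943  0.006 ]
0.79 [251. 294.] [ 0.393 -0.251  0.04 ]
0.75 [203. 320.] [ 0.28  -0.288  0.04 ]
0.71 [379. 355.] [ 0.608 -0.455  0.04 ]
jar 0.75 [340.6 153.5]
cards 0.69 [391.1 306. ]
(array([-36.9, 482.6,  -9.6]), array([ 0.523, -0.041,  0.162]))
```

View pics/q4.png

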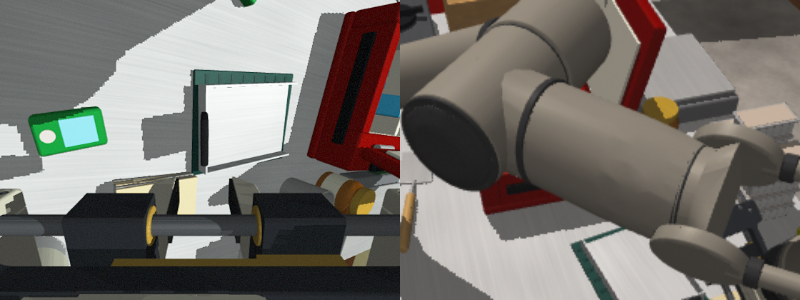

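The tray is back on its mat with the mat margin visible around it. Now I'll plan the lid closing: reach over behind the lid with closed fingers and bring it down.

```bash
cat > lid.py <<'E'
from p import *
Rd=np.array([[-1,0,0],[0,1,0],[0,0,-1.]])
xh,zh=.622,.105
def tip(th,s):
    x=xh-s*np.cos(th)+.022*np.sin(th); z=zh+s*np.sin(th)+.022*np.cos(th)
    if th>np.pi/2: xe=xh-.244*np.cos(th)+.022*np.sin(th); return np.array([xe+.0095,0,.32])
    return np.array([x+.0095,0,z])
E
python3 - <<'E'
from lid import *
print(rel([.62,-.22,.40],Rd))
ths=np.linspace(1.8,.03,41)
prev=None
for k,th in enumerate(ths):
    u=min(1,max(0,(1.8-th)/1.6)); p=tip(th,.215+.0145*u); p[1]=.13+.089*u
    if k%10==0: base=p; print("--",th.round(2),p.round(4)); 
    if k%10==0 and k==0: continue
    b=base if k%10 else prevbase
    d=(p-b)*1000; print(k,th.round(2),[round(-d[0]),round(d[1]),round(-d[2])])
    prevbase=base
E
```

```text
(array([ -12.2,  239.2, -127.2]), array([ 0.523, -0.041,  0.162]))
-- 1.8 [0.7084 0.13   0.32  ]
1 1.76 [10, 2, 0]
2 1.71 [21, 5, 0]
3 1.67 [31, 7, 0]
4 1.62 [42, 10, 0]
5 1.58 [53, 12, 0]
6 1.53 [63, 15, -3]
7 1.49 [72, 17, -4]
8 1.45 [82, 20, -4]
9 1.4 [92, 22, -4]
-- 1.36 [0.6066 0.1546 0.3237]
10 1.36 [102, 25, -4]
11 1.31 [10, 2, 1]
12 1.27 [19, 5, 2]
13 1.22 [29, 7, 4]
14 1.18 [39, 10, 6]
15 1.14 [48, 12, 9]
16 1.09 [58, 15, 12]
17 1.05 [67, 17, 16]
18 1.0 [76, 20, 19]
19 0.96 [85, 22, 24]
-- 0.92 [0.5129 0.1792 0.2952]
20 0.92 [94, 25, 29]
21 0.87 [9, 2, 5]
22 0.83 [17, 5, 11]
23 0.78 [25, 7, 17]
24 0.74 [33, 10, 23]
25 0.69 [40, 12, 29]
26 0.65 [48, 15, 36]
27 0.61 [55, 17, 44]
28 0.56 [61, 20, 51]
29 0.52 [68, 22, 59]
-- 0.47 [0.4394 0.2038 0.2279]
30 0.47 [74, 25, 67]
31 0.43 [6, 2, 8]
32 0.38 [11, 5, 17]
33 0.34 [16, 7, 26]
34 0.3 [20, 10, 35]
35 0.25 [24, 12, 45]
36 0.21 [28, 15, 54]
37 0.16 [31, 15, 64]
38 0.12 [33, 15, 74]
39 0.07 [35, 15, 84]
-- 0.03 [0.4028 0.219  0.1339]
40 0.03 [37, 15, 94]
```

Emit:
drive_tool(
  increments=[
    {"linear": [-1,20,-13],"dr": [0.06,-0.005,0.018]},
    {"linear": [-2,48,-28],"dr": [0.12,-0.009,0.036]},
    {"linear": [-4,78,-44],"dr": [0.18,-0.014,0.054]},
    {"linear": [-5,108,-60],"dr": [0.24,-0.018,0.072]},
    {"linear": [-7,138,-76],"dr": [0.3,-0.023,0.09]},
    {"linear": [-8,168,-92],"dr": [0.36,-0.028,0.11]},
    {"linear": [-10,198,-108],"dr": [0.42,-0.032,0.13]},
    {"linear": [-11,222,-120],"dr": [0.48,-0.037,0.146]},
    {"linear": [-12,239,-127],"dr": [0.523,-0.041,0.162]},
    {"linear": [-12,239,-127],"dr": [0.523,-0.041,0.162]},
  ],
  grip=1,
  grip_force=20,
)

```text
time_s: 53.12
tool_pos: [0.6204, -0.2162, 0.4062]
ee_rot: [-0.006, 3.132, -0.008]
ft_force: [0.3, 1.7, 1.5]
gripper_width: 0.0003
gripper_force: 0.0
```

Emit:
drive_tool(
  increments=[
    {"linear": [-10,25,-15],"dr": [0,0,0]},
    {"linear": [-20,60,-35],"dr": [0,0,0]},
    {"linear": [-30,98,-50],"dr": [0,0,0]},
    {"linear": [-41,136,-50],"dr": [0,0,0]},
    {"linear": [-52,174,-50],"dr": [0,0,0]},
    {"linear": [-63,212,-50],"dr": [0,0,0]},
    {"linear": [-74,250,-50],"dr": [0,0,0]},
    {"linear": [-85,288,-50],"dr": [0,0,0]},
    {"linear": [-96,322,-50],"dr": [0,0,0]},
    {"linear": [-105,350,-50],"dr": [0,0,0]},
  ],
)

```text
time_s: 53.95
tool_pos: [0.7076, 0.1288, 0.4305]
ee_rot: [-0.003, 3.135, 0.004]
ft_force: [0.1, 0.2, -0.3]
gripper_width: 0.0005
gripper_force: 0.0
```

```bash
python3 - <<'E'
from lid import *
s=status.state(); print(s["tool_pos"].round(4),s["ee_rot"].round(3),s["qpos"].round(2)); print(rel([.725,.13,.32],Rd))
Cs,Cc=cam("side"),cam("scene"); S=viewer.grab_frame("side"); V=viewer.grab_frame("scene")
for c,C in (("scene",Cc),("side",Cs)):
    for q in spotter.place_of("lid_press",c)[:2]: print(c,round(q["conf"],2),(np.array(q["at"])*[560,420]).round(1))
    P=[.622+.05+.0214-.0,.215,.105+.2143-.005]; print("exp",proj(C,[P]).round(1))
    for q in spotter.masks_of("brick1",c):
        a=np.array(q["at"])*[560,420]; g=plane(C,a,.04)
        if g[1]>0: print("brick",c,round(q["conf"],2),a.round(),g.round(3))
E
```

```text
[0.7076 0.1288 0.4305] [-3.000e-03  3.135e+00  4.000e-03] [ 0.07  0.87  0.04  0.    2.23 -1.5 ]
(array([-16.7,   0.9, 110.6]), array([0.003, 0.007, 0.002]))
scene 0.77 [453.2 137.8]
exp [[458.1 134.8]]
side 0.8 [316.1  62.8]
exp [[318.1  64.6]]
brick side 0.9 [271. 167.] [0.545 0.158 0.04 ]
brick side 0.5 [252. 182.] [0.474 0.111 0.04 ]
```

Emit:
drive_tool(
  increments=[
    {"linear": [0,0,10],"dr": [0,0,0]},
    {"linear": [0,0,20],"dr": [0,0,0]},
    {"linear": [0,0,30],"dr": [0,0,0]},
    {"linear": [0,0,40],"dr": [0,0,0]},
    {"linear": [0,0,45],"dr": [0,0,0]},
    {"linear": [0,0,45],"dr": [0,0,0]},
    {"linear": [-5,0,45],"dr": [0,0,0]},
    {"linear": [-10,0,45],"dr": [0,0,0]},
    {"linear": [-10,0,45],"dr": [0,0,0]},
    {"linear": [-10,0,45],"dr": [0,0,0]},
  ],
)

```text
time_s: 55.08
tool_pos: [0.718, 0.1255, 0.3912]
ee_rot: [0.002, 3.126, 0.004]
ft_force: [0.1, -0.7, -0.1]
gripper_width: 0.0005
gripper_force: 0.0
```

```bash
python3 - <<'E'
from lid import *
s=status.state(); print(s["tool_pos"].round(4),s["ee_rot"].round(3),s["qpos"].round(2)); print(rel([.723,.13,.32],Rd))
E
```

```text
[0.718  0.1255 0.3912] [2.000e-03 3.126e+00 4.000e-03] [ 0.07  0.79  0.31  0.    2.03 -1.5 ]
(array([-3.9,  4.3, 71.3]), array([ 0.003,  0.016, -0.002]))
```

Emit:
drive_tool(
  increments=[
    {"linear": [-3,1,5],"dr": [0,0.008,0]},
    {"linear": [-6,2,10],"dr": [0,0.016,0]},
    {"linear": [-6,4,20],"dr": [0,0.016,0]},
    {"linear": [-6,4,32],"dr": [0,0.016,0]},
    {"linear": [-6,4,44],"dr": [0,0.016,0]},
    {"linear": [-6,4,54],"dr": [0,0.016,0]},
    {"linear": [-5,4,62],"dr": [0,0.016,0]},
    {"linear": [-4,4,68],"dr": [0,0.016,0]},
    {"linear": [-4,4,71],"dr": [0,0.016,0]},
    {"linear": [-4,4,71],"dr": [0,0.016,0]},
  ],
)

```text
time_s: 55.92
tool_pos: [0.7225, 0.1309, 0.3188]
ee_rot: [-0.0, -3.139, -0.004]
ft_force: [0.1, 0.8, 0.3]
gripper_width: 0.0005
gripper_force: 0.0
```

```bash
python3 - <<'E'
from lid import *
s=status.state(); print(s["tool_pos"].round(4),s["ee_rot"].round(3),s["ft_force"].round(1)); print(rel([.6066,.1546,.3237],Rd))
E
```

```text
[0.7225 0.1309 0.3188] [-0.    -3.139 -0.004] [0.1 0.8 0.3]
(array([115.9,  23.7,  -4.5]), array([ 0.002, -0.003, -0.   ]))
```

Emit:
drive_tool(
  increments=[
    {"linear": [6,0,0],"dr": [0,0,0]},
    {"linear": [12,2,0],"dr": [0,0,0]},
    {"linear": [19,4,0],"dr": [0,0,0]},
    {"linear": [28,6,0],"dr": [0,0,0]},
    {"linear": [40,8,0],"dr": [0,0,0]},
    {"linear": [54,11,0],"dr": [0,0,0]},
    {"linear": [69,14,-2],"dr": [0,0,0]},
    {"linear": [85,17,-4],"dr": [0,0,0]},
    {"linear": [101,20,-4],"dr": [0,0,0]},
    {"linear": [116,24,-4],"dr": [0,0,0]},
  ],
)

```text
time_s: 56.75
tool_pos: [0.6064, 0.1547, 0.3251]
ee_rot: [0.001, 3.141, 0.004]
ft_force: [1.6, -0.8, -0.3]
gripper_width: 0.0002
gripper_force: 0.4
```

```bash
python3 - <<'E'
from lid import *
s=status.state(); print(s["tool_pos"].round(4),s["ft_force"].round(1))
for c in ("scene","side"):
    C=cam(c); viewer.grab_frame(c)
    for q in spotter.place_of("lid_press",c)[:1]:
        a=np.array(q["at"])*[560,420]
        e=[(np.hypot(*(proj(C,[[.622-.22*np.cos(t)+.022*np.sin(t),.217,.105+.22*np.sin(t)+.022*np.cos(t)]])[0]-a)),t) for t in np.arange(0,1.85,.02)]
        print(c,round(q["conf"],2),a.round(1),"theta,err",min(e)[::-1])
E
```

```text
[0.6064 0.1547 0.3251] [ 1.6 -0.8 -0.3]
scene 0.7 [433.8 107. ] theta,err (np.float64(1.3800000000000001), np.float64(0.9778079671756235))
side 0.75 [280.6  63.9] theta,err (np.float64(1.34), np.float64(1.9733363939865138))
```

Lid follows at about 1.36 rad, as planned. Continuing down.

Emit:
drive_tool(
  increments=[
    {"linear": [10,2,1],"dr": [0,0,0]},
    {"linear": [19,5,2],"dr": [0,0,0]},
    {"linear": [29,7,4],"dr": [0,0,0]},
    {"linear": [39,10,6],"dr": [0,0,0]},
    {"linear": [48,12,9],"dr": [0,0,0]},
    {"linear": [58,15,12],"dr": [0,0,0]},
    {"linear": [67,17,16],"dr": [0,0,0]},
    {"linear": [76,20,20],"dr": [0,0,0]},
    {"linear": [85,22,24],"dr": [0,0,0]},
    {"linear": [94,25,29],"dr": [0,0,0]},
  ],
)

```text
time_s: 57.78
tool_pos: [0.5138, 0.1796, 0.2953]
ee_rot: [0.001, 3.141, 0.003]
ft_force: [0.6, -0.7, 0.8]
gripper_width: 0.0004
gripper_force: 0.5
```

Emit:
drive_tool(
  increments=[
    {"linear": [9,2,5],"dr": [0,0,0]},
    {"linear": [17,5,11],"dr": [0,0,0]},
    {"linear": [25,7,17],"dr": [0,0,0]},
    {"linear": [33,10,23],"dr": [0,0,0]},
    {"linear": [40,12,29],"dr": [0,0,0]},
    {"linear": [48,15,36],"dr": [0,0,0]},
    {"linear": [55,17,44],"dr": [0,0,0]},
    {"linear": [61,20,51],"dr": [0,0,0]},
    {"linear": [68,22,59],"dr": [0,0,0]},
    {"linear": [74,25,67],"dr": [0,0,0]},
  ],
)

```text
time_s: 58.62
tool_pos: [0.4393, 0.2051, 0.2281]
ee_rot: [0.001, 3.142, 0.004]
ft_force: [1.3, -1.1, 0.3]
gripper_width: 0.0004
gripper_force: 0.7
```

```bash
python3 - <<'E'
from lid import *
s=status.state(); print(s["tool_pos"].round(4),s["ft_force"].round(1),rel([.4028,.219,.134],Rd))
for c in ("scene","side"):
    C=cam(c); viewer.grab_frame(c)
    for q in spotter.place_of("lid_press",c)[:1]:
        a=np.array(q["at"])*[560,420]
        e=[(np.hypot(*(proj(C,[[.622-.22*np.cos(t)+.022*np.sin(t),.217,.105+.22*np.sin(t)+.022*np.cos(t)]])[0]-a)),t) for t in np.arange(0,1.85,.02)]
        print(c,round(q["conf"],2),a.round(1),"theta,err",min(e)[::-1])
E
```

```text
[0.4393 0.2051 0.2281] [ 1.3 -1.1  0.3] (array([36.5, 13.7, 94.1]), array([ 0.002,  0.   , -0.001]))
scene 0.93 [390.2 121.6] theta,err (np.float64(0.48), np.float64(0.40629965651927746))
side 0.85 [223.3 106.4] theta,err (np.float64(0.48), np.float64(2.964583893526508))
```

Emit:
drive_tool(
  increments=[
    {"linear": [6,2,8],"dr": [0,0,0]},
    {"linear": [11,4,17],"dr": [0,0,0]},
    {"linear": [16,6,26],"dr": [0,0,0]},
    {"linear": [20,8,35],"dr": [0,0,0]},
    {"linear": [24,10,44],"dr": [0,0,0]},
    {"linear": [27,12,53],"dr": [0,0,0]},
    {"linear": [29,14,60],"dr": [0,0,0]},
    {"linear": [31,14,66],"dr": [0,0,0]},
    {"linear": [32,14,71],"dr": [0,0,0]},
    {"linear": [33,14,75],"dr": [0,0,0]},
  ],
)

```text
time_s: 59.65
tool_pos: [0.406, 0.2195, 0.1534]
ee_rot: [0.0, 3.141, 0.005]
ft_force: [1.3, 0.6, 0.8]
gripper_width: 0.0007
gripper_force: 0.9
```

Emit:
drive_tool(
  increments=[
    {"linear": [1,0,4],"dr": [0,0,0]},
    {"linear": [1,0,8],"dr": [0,0,0]},
    {"linear": [2,0,12],"dr": [0,0,0]},
    {"linear": [2,0,15],"dr": [0,0,0]},
    {"linear": [3,0,18],"dr": [0,0,0]},
    {"linear": [3,0,20],"dr": [0,0,0]},
    {"linear": [3,0,22],"dr": [0,0,0]},
    {"linear": [3,0,24],"dr": [0,0,0]},
    {"linear": [3,0,25],"dr": [0,0,0]},
    {"linear": [3,0,26],"dr": [0,0,0]},
  ],
)

```text
time_s: 60.48
tool_pos: [0.4021, 0.2193, 0.1273]
ee_rot: [-0.0, -3.14, -0.003]
ft_force: [-1.5, 0.6, 1.7]
gripper_width: 0.0006
gripper_force: 1.3
```

Emit:
drive_tool(
  increments=[
    {"linear": [0,0,1],"dr": [0,0,0]},
    {"linear": [0,0,2],"dr": [0,0,0]},
    {"linear": [0,0,3],"dr": [0,0,0]},
    {"linear": [0,0,4],"dr": [0,0,0]},
    {"linear": [0,0,5],"dr": [0,0,0]},
    {"linear": [0,0,6],"dr": [0,0,0]},
    {"linear": [0,0,6.5],"dr": [0,0,0]},
    {"linear": [0,0,7],"dr": [0,0,0]},
    {"linear": [0,0,7],"dr": [0,0,0]},
    {"linear": [0,0,7],"dr": [0,0,0]},
  ],
)

```text
time_s: 61.32
tool_pos: [0.4023, 0.2193, 0.1218]
ee_rot: [0.0, -3.141, -0.004]
ft_force: [-8.2, -3.0, 16.6]
gripper_width: 0.0001
gripper_force: 8.6
```

Emit:
drive_tool(
  increments=[
    {"linear": [0,0,-1],"dr": [0,0,0]},
    {"linear": [0,0,-2],"dr": [0,0,0]},
    {"linear": [0,0,-3],"dr": [0,0,0]},
    {"linear": [0,0,-4],"dr": [0,0,0]},
    {"linear": [0,0,-5],"dr": [0,0,0]},
    {"linear": [0,0,-6],"dr": [0,0,0]},
    {"linear": [0,0,-7],"dr": [0,0,0]},
    {"linear": [0,0,-9],"dr": [0,0,0]},
    {"linear": [0,0,-11],"dr": [0,0,0]},
    {"linear": [0,0,-13],"dr": [0,0,0]},
  ],
)

```text
time_s: 62.15
tool_pos: [0.4027, 0.2195, 0.1337]
ee_rot: [-0.0, -3.141, -0.004]
ft_force: [0.2, -0.3, 0.7]
gripper_width: 0.0004
gripper_force: 0.0
```

```bash
cat > th.py <<'E'
from lid import *
s=status.state(); print(s["tool_pos"].round(4),s["ft_force"].round(1))
for c in ("scene","side"):
    C=cam(c); viewer.grab_frame(c)
    for q in spotter.place_of("lid_press",c)[:1]:
        a=np.array(q["at"])*[560,420]
        e=[(np.hypot(*(proj(C,[[.622-.22*np.cos(t)+.022*np.sin(t),.217,.105+.22*np.sin(t)+.022*np.cos(t)]])[0]-a)),t) for t in np.arange(-.1,1.85,.02)]
        print(c,round(q["conf"],2),a.round(1),"theta,err",min(e)[::-1])
    for t in ("tumbler","jar","cards"):
        for q in spotter.find_in(t,c)[:1]: print(t,round(q["conf"],2),(np.array(q["at"])*[560,420]).round(1))
    print("tray",[(q["conf"],(np.array(q["at"])*[560,420]).round(1)) for q in spotter.place_of("tray",c)[:1]])
E
python3 th.py
```

```text
[0.4027 0.2195 0.1337] [ 0.2 -0.3  0.7]
tumbler 0.62 [311.5 286.5]
jar 0.7 [391.2 281.7]
cards 0.75 [155.5 338. ]
tray [(0.93, array([226.3, 277.5]))]
side 0.84 [213.9 136.4] theta,err (np.float64(0.04000000000000001), np.float64(3.6015005412473755))
tumbler 0.62 [354.5 197.3]
jar 0.86 [339.7 166.1]
cards 0.83 [405.7 299.8]
tray [(0.87, array([332.3, 264.5]))]
```

No force at 7 mm up, and the plate is at its initial shut pixel, so the lid is latched. I'll retreat and confirm.

Emit:
drive_tool(
  increments=[
    {"linear": [0,0,-10],"dr": [0,0,0]},
    {"linear": [0,0,-20],"dr": [0,0,0]},
    {"linear": [0,0,-35],"dr": [0,0,0]},
    {"linear": [0,0,-55],"dr": [0,0,0]},
    {"linear": [0,0,-75],"dr": [0,0,0]},
    {"linear": [0,0,-95],"dr": [0,0,0]},
    {"linear": [0,0,-110],"dr": [0,0,0]},
    {"linear": [0,0,-120],"dr": [0,0,0]},
    {"linear": [0,0,-120],"dr": [0,0,0]},
    {"linear": [0,0,-120],"dr": [0,0,0]},
  ],
)

```text
time_s: 63.58
tool_pos: [0.4027, 0.2191, 0.2536]
ee_rot: [-0.0, -3.142, -0.004]
ft_force: [0.4, 0.0, -0.4]
gripper_width: 0.0005
gripper_force: 0.0
```

```bash
python3 th.py | grep -E "theta|\[0"; python3 -c "
from h import *
for c in ('scene','side'):
    viewer.grab_frame(c); C=cam(c)
    print(c,[(round(q['conf'],2),(np.array(q['at'])*[560,420]).round()) for q in spotter.find_in('brick1',c)],[(round(q['conf'],2),(np.array(q['at'])*[560,420]).round()) for q in spotter.find_in('dessert1',c)])"
```

```text
[0.4027 0.2191 0.2536] [ 0.4  0.  -0.4]
scene 0.77 [381.1 153.1] theta,err (np.float64(0.020000000000000018), np.float64(1.9136561966604697))
side 0.81 [212.4 135.2] theta,err (np.float64(0.060000000000000026), np.float64(5.132297430090604))
scene [(0.95, array([176., 200.])), (0.77, array([195., 220.]))] []
side [(0.84, array([249., 293.])), (0.75, array([204., 320.])), (0.58, array([380., 353.]))] []
```

Lid shut, no blue brick or dessert left outside.

```bash
python3 -c "
from station import order
print(order.finish_job())"
```

```text
the job is handed in; nothing more can be done
None
```

The job is handed in: the three desserts are flat in the food bay, both ice bricks are in the ice bay (one was leaning on the divider before I shut the lid), the empty tray is on its mat and the lid is latched. I viewed 16 pictures against your limit of 14.

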